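# Set the knurled stop collar on the forked gauge

### The job

Pick up the forked height gauge by its red handle, lay it flat on the green base of the stop post and slide its fork fully home around the threaded rod, under the stop. Then spin the knurled brass collar down the rod until the stop sits finger-tight on the gauge, nipping it firmly enough that it stays pinched but never forcing it, and let go of everything. Leave the mug, the steel dish and the vee block where they are.

Things in the scene. Friction and masses are not known exactly. Their poses are not given: they have to be found in the camera images.
- post: Stop post, fixed to the bench: square green base plate 120 x 120 x 12 mm with an upright threaded rod, 13.6 mm diameter, rising 80 mm above the plate's top from its centre. Origin: centre of the plate's underside, on the bench; z is up along the rod.
- post_axis (a point): The rod's axis at the level of the base plate's top face (12 mm above the bench).
- stop: The stop: round steel disc on the rod, 56 mm diameter, 5 mm thick, which rises and falls with the brass collar above it but does not turn. Origin: centre of its underside, on the rod's axis. At the start its underside is 37 to 42 mm above the base plate's top, so 7 to 12 mm above the gauge once the gauge lies there.
- collar_mid (a point): Middle of the knurled brass collar, on the rod's axis: upright cylinder 36 mm diameter, 24 mm high, sitting straight on the stop disc, so this point is 17 mm above the disc's underside. The rod passes through it and stands out above it by up to 14 mm at the start and 21 mm at the end.
- collar (a joint): Turn of the collar, rad, anticlockwise positive from above. Right-hand thread: clockwise lowers collar and stop 18 mm a turn (2.86 mm/rad). A friction insert resists with 0.08 N m and holds it where left. Pressing on the gauge adds 0.03 N m per 10 N and yields less than 0.1 mm per 10 N: feel for it. 5 to 25 N is a good nip, over 40 N is forcing. A soft grip (4 to 5 N) slips before that.
- gauge: Forked height gauge, loose, flat on the bench: 30 mm high all over, about 0.25 kg. Aluminium fork, slot open to +x, 21 mm wide between prongs 12 mm wide; red bar handle along -x. Origin: on the underside, in the slot, 7.5 mm ahead of its closed end, 22.5 mm behind the prong tips: it lies on the rod's axis (within 4 mm, due to play) when the fork is home. z is up.
- gauge_handle (a point): Good grip point on the gauge's red handle: 60 mm behind the gauge's origin (x = -60 mm), at half height (15 mm above the underside). The handle is 22 mm wide across y and runs from x = -95.5 to -27.5 mm; ahead of it the fork's block, 45 mm wide, runs to x = -7.5 mm.
- mug: White mug, 80 mm diameter, 92 mm high, with handle. Origin: centre of its underside. Bystander.
- dish: Shallow steel dish, 110 mm diameter, 32 mm high. Origin: centre of its underside. Bystander.
- vblock: Dark steel vee block, 50 x 60 x 42 mm. Origin: centre of its underside. Bystander.
There are look-alikes about, which are no part of the job. Of the things like the gauge, leave any that is pink; of the rest the smaller one is meant. Leave any orange look-alike of the post alone.

How it is judged:
On the way, in this order (a step that is already met when the one before it is completed fails the run):
1. the gauge lies flat on the base with its fork home around the rod, and the stop does not yet press on it (horizontal distance between gauge and post_axis below 0.006 m and z of gauge in the frame of post_axis below 0.002 m and angle between gauge's own z axis and vertical below 0.05 rad and contact force between stop and gauge below 1 N), for 0.2 s.
2. the stop is spun down onto the gauge and nips it with more than 3 N (contact force between stop and gauge above 3 N), for 0.3 s.
At the end, for the whole second after the job is handed in: The gauge lies flat on the base plate (within 2 mm and 0.05 rad) with its fork home around the rod (origin within 6 mm of the rod's axis), the stop presses on it with more than 3 N, and both are at rest (horizontal distance between gauge and post_axis below 0.006 m and z of gauge in the frame of post_axis below 0.002 m and angle between gauge's own z axis and vertical below 0.05 rad and contact force between stop and gauge above 3 N and linear speed of gauge below 0.01 m/s and linear speed of stop below 0.005 m/s); the robot touches nothing.
It fails at once if the gauge is forced: the stop presses on it with more than 40 N (contact force between stop and gauge above 40 N).
It fails at once if the mug is moved by more than 15 mm (distance of mug from where it was at the start of the episode above 0.015 m).
It fails at once if the dish is moved by more than 15 mm (distance of dish from where it was at the start of the episode above 0.015 m).
It fails at once if the vee block is moved by more than 15 mm (distance of vblock from where it was at the start of the episode above 0.015 m).
It also fails if it takes over 72 s, if anything falls off the work surface, if the arm or the gripper's body presses on something with over 40 N, if the wrist force passes 120 N, or if a joint passes its speed limit or range.

### The arm

A 6-joint arm with a two-finger parallel gripper is mounted at the origin on the work surface. World frame = base frame: x ahead of the robot, y to its left, z up, the work surface at z = 0. Lengths are in m, angles in rad, forces in N, time in s.
With the tool pointing down it reaches from about 0.3 to 0.875 m from the base axis. Payload 6.4 kg.
Tool frame: the origin (TCP) lies at the centre of the arm's flange, where the gripper is bolted on; the fingertips stand 173 mm ahead of it and the grasp point (between the pads) lies 155 mm ahead of it; z points along the fingers, x is the direction in which the jaws open and shut, and the axes are right-handed (so a half turn about z gives the same grasp; the last joint's range is limited). The gripper opens to 85 mm and grips with 20 to 120 N. Pads are 22 mm wide; open, the fingers measure 114 mm over their backs; the gripper's body (76 mm by 85 mm) begins 54 mm behind the grasp point. The pads swing forward as they close: fully open they stand 13 mm farther back than shut.
Start: joints at [-1.448, 0.181, 1.607, -0, 1.354, -0.206], TCP at [0.186, -0.544, 0.405] pointing down, gripper open.
Joint ranges: [-2.99, 2.99], [-0.89, 2.07], [0.3, 2.58], [-1.14, 4.28], [0, 2.63], [-3.12, 3.12]. Speed limits (rad/s): [2.57, 2.57, 3.01, 3.14, 3.14, 3.14].

### API

Orientations are given as a unit quaternion [w, x, y, z].
In Python, from bench import ctrl gives the robot as it stands. The module is installed in compiled form; this text tells all that it offers.
- The arm moves only by the tool move_arm, never from a script. Its argument "moves" is a list of rows, each an object of numbers: "gripper": the opening in per cent of the stroke, from 0 (shut) to 100 (fully open); "x", "y", "z": the shift along the tool's x, y, z in cm; "roll": the turn about the tool's z in degrees. In form: [{"gripper": .., "x": .., "y": .., "z": .., "roll": ..}, ...]. A call has 1 to 5 rows; each row shifts and turns the commanded pose from where the row before left it, along the tool's axes as they then stand; what a row does not reach is not made up. A row lasts 1/8 s, in which the tool goes at most 62.5 mm and 10.7 degrees, less where a joint would pass 70% of its speed; a pose out of reach is approached as far as the arm can. A call is refused whole if a number of a shift passes 6.25 or a number of a turn 10.7, either way. A call with a gripper value outside its range is refused whole. The fingers move at their own pace and stop on an object; the grip force is fixed at half the most. Time passes only in rows, so rows that do not move let the fingers close. It gives the time, the measured TCP pose, the force and the opening at its end, in the units of the state.
- ctrl.get_obs(): the state, without advancing time (a new reading comes with each control period).
- ctrl.camera(name): name is "side" or "top" or "wrist"; returns a dict with "img" (420x560x3 uint8, red, green, blue), "fx", "fy", "cx", "cy" (pixels), "world_from_camera" (4x4, takes a point from camera to world coordinates); the wrist camera has in their place "tool_from_camera" (4x4, takes a point from camera to tool coordinates, whose origin is the TCP and whose axes are the tool frame's). Camera axes: x right, y up, looking along -z (the intrinsics and any distortion apply to the point x, -y, -z); pixel columns grow to the right and rows downward; lengths in m; the calibration is good to about 2 mm. The wrist camera is an equidistant fisheye: a pixel r from the principal point sees the ray r / f radians off the axis. A picture is of the moment at which its call begins: read the wrist's pose just before it. There is no depth.
- ctrl.hand_in(): hands the job in, once; it reports no verdict.
The state is a dict: "time_s": time; "q": joint angles; "dq": joint speeds; "joint_efforts": joint torques, N m; "eef_pos": TCP position; "eef_rot": TCP orientation; "wrist_force": force on the tool from outside, world axes, zero at the start; "torque": the same for the moment, N m; "opening": opening from 0.0 (shut) to 1.0 (fully open).
Only numpy, scipy, OpenCV 4.12 (cv2) and the standard library are available. Lean on these libraries where they do the work, as an engineer would, in place of code of your own. Each camera call takes 0.05 s, during which the arm holds its last target. There are 200 camera calls.

## Working session

There is one attempt and no reset: what is moved stays moved. The work goes in short steps, Python scripts to look and compute and a tool call to move; the robot and the scene stay as the last step left them, time stands still between calls to the robot, and variables do not carry over. Pictures are saved under pics/ and viewed, about 8 in all and at most 12, crops included, and the job is handed in when it is done.

Besides the shell and the picture viewer there is one more tool, called after "Request:" as name(argument=value, ...) on one line, values as JSON. move_arm: Moves the arm, as the interface text tells. Its arguments: {"type":"object","properties":{"moves":{"type":"array","items":{"type":"object","properties":{"gripper":{"type":"number"},"x":{"type":"number"},"y":{"type":"number"},"z":{"type":"number"},"roll":{"type":"number"}}}}},"required":["moves"]}

```bash
mkdir -p pics
cat > h.py <<'E'
import numpy as np, cv2
from bench import ctrl
from scipy.spatial.transform import Rotation as R
def tool():
    o=ctrl.get_obs(); q=o['eef_rot']; T=np.eye(4)
    T[:3,:3]=R.from_quat([q[1],q[2],q[3],q[0]]).as_matrix(); T[:3,3]=o['eef_pos']; return T
def snap(name,fn=None):
    T=tool(); c=ctrl.camera(name)
    c['T']=T@c['tool_from_camera'] if name=='wrist' else c['world_from_camera']
    c['fish']=name=='wrist'
    if fn: cv2.imwrite('pics/'+fn,c['img'][:,:,::-1])
    return c
def ray(c,u,v):
    a=(u-c['cx'])/c['fx']; b=(v-c['cy'])/c['fy']
    if c['fish']:
        r=np.hypot(a,b); s=np.sin(r)/r if r>1e-9 else 1; d=np.array([a*s,-b*s,-np.cos(r)])
    else: d=np.array([a,-b,-1.])
    return c['T'][:3,3],c['T'][:3,:3]@d
def plane(c,u,v,z):
    p,d=ray(c,u,v); return p+d*(z-p[2])/d[2]
def proj(c,P):
    p=np.linalg.inv(c['T'])@np.append(P,1); x,y,z=p[0],-p[1],-p[2]
    if c['fish']:
        r=np.hypot(x,y); t=np.arctan2(r,z); k=t/r if r>1e-9 else 1/z; return c['cx']+c['fx']*x*k,c['cy']+c['fy']*y*k
    return c['cx']+c['fx']*x/z,c['cy']+c['fy']*y/z
E
python3 - <<'E'
from h import *
a=snap('top');b=snap('side')
cv2.imwrite('pics/top.png',cv2.resize(a['img'][:,:,::-1],(800,600),interpolation=cv2.INTER_CUBIC))
cv2.imwrite('pics/side.png',cv2.resize(b['img'][:,:,::-1],(800,600),interpolation=cv2.INTER_CUBIC))
for c in(a,b): print(c['fx'],c['cx'],c['cy'],c['T'].round(3).tolist(), c.keys())
print(ctrl.get_obs())
E
```

```text
429.099342092558 278.2567223358057 202.7122965094373 [[-0.026, 0.98, -0.195, 0.368], [-1.0, -0.026, 0.002, -0.044], [-0.003, 0.195, 0.981, 1.092], [0.0, 0.0, 0.0, 1.0]] dict_keys(['img', 'fx', 'fy', 'cx', 'cy', 'world_from_camera', 'T', 'fish'])
506.89241666903445 272.9370872016393 208.5585698879256 [[0.994, 0.045, -0.103, 0.459], [-0.11, 0.568, -0.816, -0.906], [0.022, 0.822, 0.569, 0.71], [0.0, 0.0, 0.0, 1.0]] dict_keys(['img', 'fx', 'fy', 'cx', 'cy', 'world_from_camera', 'T', 'fish'])
{'time_s': 0.1, 'q': array([-1.44831127e+00,  1.81491757e-01,  1.60789881e+00,  3.77960222e-05,
        1.35381511e+00, -2.06313216e-01]), 'dq': array([-2.52996048e-03, -1.68436763e-03, -2.09450926e-03, -5.78803184e-05,
        1.21966539e-03, -2.04811039e-04]), 'joint_efforts': array([ 7.67500096e-04, -4.45875549e+01, -3.52240527e+01, -2.77967974e-04,
        4.09009808e-03,  7.11031063e-06]), 'eef_pos': array([ 0.18565756, -0.54396626,  0.40386441]), 'eef_rot': array([-6.06173758e-04,  8.13294939e-01, -5.81851090e-01, -5.32309860e-04]), 'wrist_force': array([ 0.88477031, -0.40408368, -0.18225096]), 'torque': array([-0.02072125,  0.01999592, -0.02222394]), 'opening': 0.9984397639278519}
```

View pics/top.png

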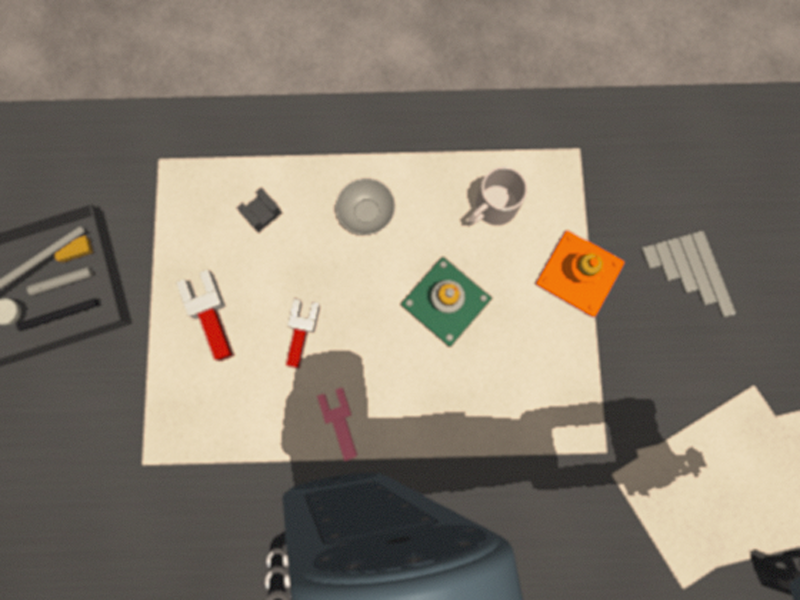

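View pics/side.png

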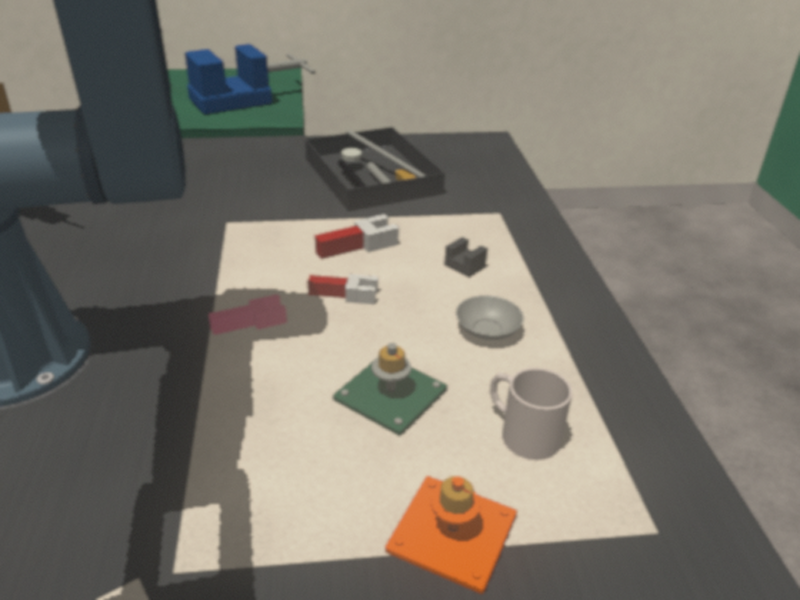

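The top view (800 px scale) shows the small red-handled gauge at about (300,330), with its fork pointing up the picture (+x). The large one is at (207,315) and the pink one at (340,425). The green post is at (447,300), the orange one at (580,272), the mug at (500,195), the dish at (365,207) and the vee block at (260,210).

Run:
```python
from h import *
def blobs(c,lo,hi,hi2=None,amin=60):
    h=cv2.cvtColor(c['img'],cv2.COLOR_RGB2HSV); m=cv2.inRange(h,lo,hi)
    if hi2: m|=cv2.inRange(h,*hi2)
    cs,_=cv2.findContours(m,cv2.RETR_EXTERNAL,cv2.CHAIN_APPROX_NONE)
    return [k for k in cs if cv2.contourArea(k)>amin]
for n in('top','side'):
    c=snap(n)
    for nm,args,z in(('red',((0,170,60),(6,255,255),((172,170,60),(180,255,255))),.03),('green',((60,90,20),(90,255,200)),.012)):
        for k in blobs(c,*args):
            k=k[:,0,:]
            W=np.array([plane(c,u,v,z)[:2] for u,v in k]).astype(np.float32)
            r=cv2.minAreaRect(W); print(n,nm,k.mean(0).round(),'cen',np.round(r[0],4),'size',np.round(r[1],4),r[2])
            print(cv2.boxPoints(r).round(3).tolist())
c=snap('top')
for nm,p,z in (('mug',(503,190),.092),('dish',(365,207),.03),('vb',(260,210),.042)): print(nm,plane(c,p[0]*.7,p[1]*.7,z).round(3))
```

```text
top red [207. 243.] cen [0.4808 0.1333] size [0.0201 0.062 ] 78.2936019897461
[[0.4480000138282776, 0.12999999523162842], [0.5090000033378601, 0.11699999868869781], [0.5130000114440918, 0.13699999451637268], [0.453000009059906, 0.14900000393390656]]
top red [150. 234.] cen [0.5088 0.2751] size [0.0894 0.0294] 21.668262481689453
[[0.4620000123977661, 0.2720000147819519], [0.4729999899864197, 0.24500000476837158], [0.5559999942779541, 0.27799999713897705], [0.5450000166893005, 0.3050000071525574]]
top green [310. 213.] cen [ 0.5599 -0.1315] size [0.1113 0.112 ] 47.22818374633789
[[0.48100000619888306, -0.1340000033378601], [0.5630000233650208, -0.20999999344348907], [0.6389999985694885, -0.1289999932050705], [0.5569999814033508, -0.05299999937415123]]
side green [166.  75.] cen [0.2479 1.094 ] size [0.3882 0.5006] 0.3744931221008301
[[0.052000001072883606, 1.343000054359436], [0.054999999701976776, 0.8420000076293945], [0.4440000057220459, 0.8450000286102295], [0.4399999976158142, 1.3459999561309814]]
side green [551. 104.] cen [1.7528 0.869 ] size [1.1836 0.0771] 58.624759674072266
[[1.4119999408721924, 0.3840000033378601], [1.4780000448226929, 0.3440000116825104], [2.0940001010894775, 1.3539999723434448], [2.0280001163482666, 1.3940000534057617]]
mug [ 0.736 -0.232  0.092]
dish [0.733 0.009 0.03 ]
vb [0.729 0.197 0.042]
```

```bash
cat >> h.py <<'E'
def plan(P,yaw):
    """roll (deg, mod 180 choice left to caller), then shift in rolled tool axes, cm"""
    T=tool(); y=np.degrees(np.arctan2(T[1,0],T[0,0])); roll=-(yaw-y); roll=(roll+180)%360-180
    Rn=T[:3,:3]@R.from_euler('z',roll,degrees=True).as_matrix()
    s=Rn.T@(np.array(P)-T[:3,3])*100
    print('yaw now %.1f roll %.2f then shift cm'%(y,roll),s.round(2),'q6 %.2f'%ctrl.get_obs()['q'][5],'rows',np.ceil(np.linalg.norm(s)/6))
E
python3 -c "
from h import *
plan([.474,.1345,.36],-101.7)"
```

```text
yaw now -71.2 roll 30.54 then shift cm [-72.29 -14.47   4.48] q6 -0.21 rows 13.0
```

Request:
move_arm(moves=[{"gripper":100,"roll":10.2},{"gripper":100,"roll":10.2},{"gripper":100,"roll":10.1},{"gripper":100,"x":-3,"y":-0.6,"z":0.3},{"gripper":100,"x":-5.2,"y":-1,"z":0.3}])

```text
validation failed for argument at $.mo...
```

Request:
move_arm(moves=[{"gripper":100,"x":-5.2,"y":-1,"z":0.3},{"gripper":100,"x":-5.2,"y":-1,"z":0.3},{"gripper":100,"x":-5.2,"y":-1,"z":0.3},{"gripper":100,"x":-5.2,"y":-1,"z":0.3},{"gripper":100,"x":-5.2,"y":-1,"z":0.3}])

```text
validation failed for argument at $.mo...
```

Request:
move_arm(moves=[{"gripper":100,"x":-5.2,"y":-1,"z":0.3},{"gripper":100,"x":-5.2,"y":-1,"z":0.3},{"gripper":100,"x":-5.2,"y":-1,"z":0.3},{"gripper":100,"x":-5.2,"y":-1,"z":0.3},{"gripper":100,"x":-5.2,"y":-1,"z":0.3}])

```text
validation failed for argument at $.mo...
```

Request:
move_arm(moves=[{"gripper":100,"x":-4,"y":-1,"z":0.3},{"gripper":100,"x":-3,"y":-0.8,"z":0.3},{"gripper":100}])

```text
validation failed for argument at $.mo...
```

Run:
```python
from h import *
c=snap('wrist')
cv2.imwrite('pics/w1.png',cv2.resize(c['img'][:,:,::-1],(800,600),interpolation=cv2.INTER_CUBIC))
print(c['fx'],c['cx'],c['cy'],c['tool_from_camera'].round(3).tolist())
plan([.474,.1345,.36],-101.7)
h=cv2.cvtColor(c['img'],cv2.COLOR_RGB2HSV)
m=cv2.inRange(h,(0,150,50),(6,255,255))|cv2.inRange(h,(172,150,50),(180,255,255))
cs,_=cv2.findContours(m,cv2.RETR_EXTERNAL,cv2.CHAIN_APPROX_NONE)
for k in cs:
    if cv2.contourArea(k)<200: continue
    k=k[:,0,:]; W=np.array([plane(c,u,v,.03)[:2] for u,v in k]).astype(np.float32)
    r=cv2.minAreaRect(W); print(k.mean(0).round(),'cen',np.round(r[0],4),'size',np.round(r[1],4),r[2])
```

```text
325.19226210127806 277.0293902528666 209.11430262192584 [[1.0, -0.001, -0.001, 0.0], [-0.001, -0.953, -0.304, -0.078], [-0.001, 0.304, -0.953, 0.031], [0.0, 0.0, 0.0, 1.0]]
yaw now -71.2 roll 30.54 then shift cm [-72.3  -14.47   4.47] q6 -0.21 rows 13.0
[  5. 408.] cen [-0.621  -0.0399] size [0.045  0.1966] 65.19320678710938
```

View pics/w1.png

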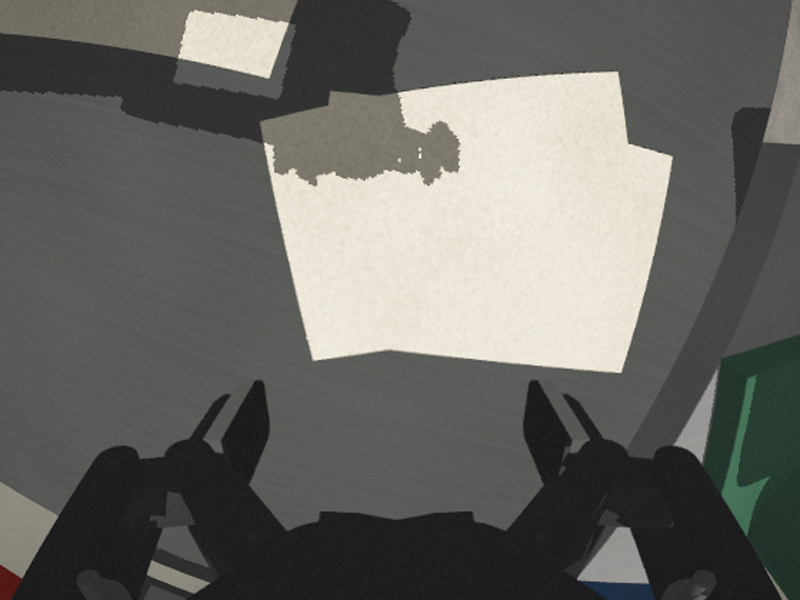

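The wrist picture still shows the start view, because all the move calls were refused on format. I'll resend with every field filled in.

Request:
move_arm(moves=[{"gripper":100,"x":0,"y":0,"z":0,"roll":10.2},{"gripper":100,"x":0,"y":0,"z":0,"roll":10.2},{"gripper":100,"x":0,"y":0,"z":0,"roll":10.1},{"gripper":100,"x":-3,"y":-0.6,"z":0.3,"roll":0},{"gripper":100,"x":-5.2,"y":-1,"z":0.3,"roll":0}])

```text
time_s: 0.92
eef_pos: [0.2177, -0.4672, 0.3985]
eef_rot: [-0.0, -0.631, 0.776, -0.0]
wrist_force: [0.9, -0.7, -0.0]
opening: 0.999
```

Request:
move_arm(moves=[{"gripper":100,"x":-5.2,"y":-1,"z":0.3,"roll":0},{"gripper":100,"x":-5.2,"y":-1,"z":0.3,"roll":0},{"gripper":100,"x":-5.2,"y":-1,"z":0.3,"roll":0},{"gripper":100,"x":-5.2,"y":-1,"z":0.3,"roll":0},{"gripper":100,"x":-5.2,"y":-1,"z":0.3,"roll":0}])

```text
time_s: 1.55
eef_pos: [0.3197, -0.221, 0.3838]
eef_rot: [0.0, -0.631, 0.775, -0.0]
wrist_force: [1.2, 0.5, 0.5]
opening: 0.997
```

Request:
move_arm(moves=[{"gripper":100,"x":-5.2,"y":-1,"z":0.3,"roll":0},{"gripper":100,"x":-5.2,"y":-1,"z":0.3,"roll":0},{"gripper":100,"x":-5.2,"y":-1,"z":0.3,"roll":0},{"gripper":100,"x":-5.2,"y":-1,"z":0.3,"roll":0},{"gripper":100,"x":-5.2,"y":-1,"z":0.3,"roll":0}])

```text
time_s: 2.17
eef_pos: [0.4214, 0.0237, 0.369]
eef_rot: [0.0, -0.632, 0.775, -0.001]
wrist_force: [0.8, -0.7, 0.1]
opening: 0.999
```

Request:
move_arm(moves=[{"gripper":100,"x":-5.2,"y":-1,"z":0.3,"roll":0},{"gripper":100,"x":-5.2,"y":-1,"z":0.3,"roll":0},{"gripper":100,"x":-2,"y":-1,"z":0.3,"roll":0},{"gripper":100,"x":0,"y":0,"z":0,"roll":0}])

```text
time_s: 2.68
eef_pos: [0.4756, 0.1384, 0.3593]
eef_rot: [-0.0, -0.633, 0.774, 0.0]
wrist_force: [-0.9, 0.2, -0.3]
opening: 1.001
```

```bash
cat >> h.py <<'E'
def reds(c,z,amin=200):
    h=cv2.cvtColor(c['img'],cv2.COLOR_RGB2HSV)
    m=cv2.inRange(h,(0,150,50),(6,255,255))|cv2.inRange(h,(172,150,50),(180,255,255))
    cs,_=cv2.findContours(m,cv2.RETR_EXTERNAL,cv2.CHAIN_APPROX_NONE)
    for k in cs:
        if cv2.contourArea(k)<amin: continue
        k=k[:,0,:]; W=np.array([plane(c,u,v,z)[:2] for u,v in k]).astype(np.float32)
        r=cv2.minAreaRect(W); print(k.mean(0).round(),'cen',np.round(r[0],4),'size',np.round(r[1],4),r[2]);print(cv2.boxPoints(r).round(4).tolist())
E
python3 - <<'E'
from h import *
c=snap('wrist')
cv2.imwrite('pics/w2.png',cv2.resize(c['img'][:,:,::-1],(800,600),interpolation=cv2.INTER_CUBIC))
plan([.474,.1345,.36],-101.7)
reds(c,.03)
E
```

```text
yaw now -101.6 roll 0.13 then shift cm [ 0.33  0.06 -0.07] q6 1.81 rows 1.0
[281. 182.] cen [0.4828 0.1325] size [0.0206 0.0651] 78.21549224853516
[[0.4487999975681305, 0.1290999948978424], [0.5126000046730042, 0.11580000072717667], [0.5167999863624573, 0.13590000569820404], [0.453000009059906, 0.14920000731945038]]
[140. 184.] cen [0.5111 0.2705] size [0.0908 0.0442] 21.65993881225586
[[0.46070000529289246, 0.2743000090122223], [0.47699999809265137, 0.23319999873638153], [0.5615000128746033, 0.26669999957084656], [0.5450999736785889, 0.3077999949455261]]
```

View pics/w2.png

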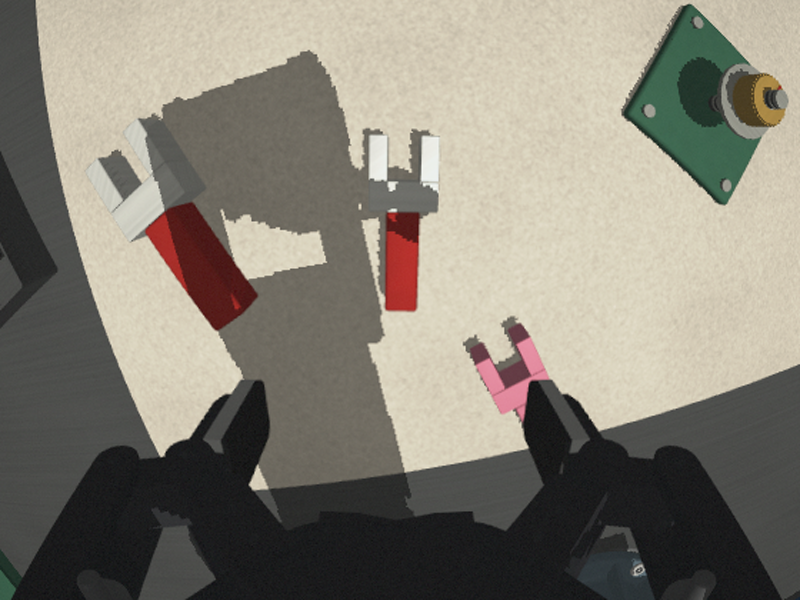

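The gauge handle shows at about (402,262) with its fork above. The rays give the handle centre as (0.483, 0.1325) with a yaw of −11.8°, which agrees with the top view. The pink one is clear of the jaws, so I'll descend and grip.

Request:
move_arm(moves=[{"gripper":100,"x":0.43,"y":-0.23,"z":4,"roll":0},{"gripper":100,"x":0,"y":0,"z":5,"roll":0.1},{"gripper":100,"x":0,"y":0,"z":5,"roll":0},{"gripper":100,"x":0,"y":0,"z":3,"roll":0},{"gripper":100,"x":0,"y":0,"z":1.4,"roll":0}])

```text
time_s: 3.35
eef_pos: [0.4758, 0.1315, 0.1743]
eef_rot: [-0.001, -0.63, 0.776, 0.001]
wrist_force: [0.0, 0.0, 0.3]
opening: 0.997
```

Request:
move_arm(moves=[{"gripper":0,"x":0,"y":0,"z":0,"roll":0},{"gripper":0,"x":0,"y":0,"z":0,"roll":0},{"gripper":0,"x":0,"y":0,"z":0,"roll":0},{"gripper":0,"x":0,"y":0,"z":0,"roll":0},{"gripper":0,"x":0,"y":0,"z":0,"roll":0}])

```text
time_s: 3.98
eef_pos: [0.4776, 0.1328, 0.1771]
eef_rot: [0.001, -0.631, 0.776, -0.001]
wrist_force: [-0.9, 0.1, 7.7]
opening: 0.248
```

Request:
move_arm(moves=[{"gripper":0,"x":0,"y":0,"z":0,"roll":0},{"gripper":0,"x":0,"y":0,"z":0,"roll":0},{"gripper":0,"x":0,"y":0,"z":0,"roll":0}])

```text
time_s: 4.35
eef_pos: [0.4776, 0.1328, 0.1771]
eef_rot: [0.001, -0.631, 0.776, -0.001]
wrist_force: [-0.3, 0.3, 7.1]
opening: 0.249
```

The gauge is gripped (opening 0.25 ≈ 21 mm), but 7 N upward says the tips touch the bench as they swing forward. I'll regrip 5 mm higher so they clear the plate later.

Request:
move_arm(moves=[{"gripper":60,"x":0,"y":0,"z":0,"roll":0},{"gripper":60,"x":0,"y":0,"z":-0.2,"roll":0},{"gripper":60,"x":0,"y":0,"z":-0.3,"roll":0},{"gripper":0,"x":0,"y":0,"z":0,"roll":0},{"gripper":0,"x":0,"y":0,"z":0,"roll":0}])

```text
time_s: 4.97
eef_pos: [0.477, 0.1327, 0.181]
eef_rot: [0.0, -0.631, 0.776, -0.0]
wrist_force: [-0.8, -0.5, -0.6]
opening: 0.244
```

Request:
move_arm(moves=[{"gripper":0,"x":0,"y":0,"z":0,"roll":0},{"gripper":0,"x":0,"y":0,"z":0,"roll":0},{"gripper":0,"x":0,"y":0,"z":0,"roll":0},{"gripper":0,"x":0,"y":0,"z":0,"roll":0}])

```text
time_s: 5.48
eef_pos: [0.477, 0.1327, 0.181]
eef_rot: [0.0, -0.631, 0.776, -0.0]
wrist_force: [-0.5, 0.4, 5.6]
opening: 0.244
```

Run:
```python
from h import *
o=ctrl.get_obs(); T=tool(); print(o['opening'],o['wrist_force'].round(1),T.round(4).tolist())
c=snap('wrist','w3.png'); reds(c,.03)
h=cv2.cvtColor(c['img'],cv2.COLOR_RGB2HSV)
# fork block/prongs & green plate
m=cv2.inRange(h,(60,90,15),(90,255,200)); cs,_=cv2.findContours(m,cv2.RETR_EXTERNAL,cv2.CHAIN_APPROX_NONE)
for k in cs:
    if cv2.contourArea(k)>300:
        W=np.array([plane(c,u,v,.012)[:2] for u,v in k[:,0,:]]).astype(np.float32); r=cv2.minAreaRect(W); print(np.round(r[0],4),np.round(r[1],4),r[2],k[:,0].mean(0))
```

```text
0.243932092561437 [-0.5  0.4  5.6] [[-0.2039, -0.979, 0.0005, 0.477], [-0.979, 0.2039, 0.0001, 0.1327], [-0.0002, -0.0005, -1.0, 0.181], [0.0, 0.0, 0.0, 1.0]]
[277. 274.] cen [0.4832 0.1311] size [0.0212 0.066 ] 78.32613372802734
[[0.4487999975681305, 0.1273999959230423], [0.5134000182151794, 0.11410000175237656], [0.5177000164985657, 0.1348000019788742], [0.4530999958515167, 0.14820000529289246]]
[ 34. 265.] cen [0.5079 0.2649] size [0.083  0.0697] 21.476526260375977
[[0.45649999380111694, 0.28220000863075256], [0.4821000099182129, 0.21729999780654907], [0.5593000054359436, 0.24770000576972961], [0.5338000059127808, 0.3125999867916107]]
```

Request:
move_arm(moves=[{"gripper":0,"x":0,"y":0,"z":-1.5,"roll":0},{"gripper":0,"x":0,"y":0,"z":-3.4,"roll":0},{"gripper":0,"x":2.5,"y":0.2,"z":0,"roll":0},{"gripper":0,"x":4.8,"y":0.3,"z":0,"roll":0},{"gripper":0,"x":4.8,"y":0.3,"z":0,"roll":0}])

```text
time_s: 6.15
eef_pos: [0.4437, 0.0149, 0.2302]
eef_rot: [-0.0, -0.631, 0.775, -0.0]
wrist_force: [0.7, -0.7, -1.9]
opening: 0.243
```

Request:
move_arm(moves=[{"gripper":0,"x":4.8,"y":0.3,"z":0,"roll":0},{"gripper":0,"x":4.7,"y":0.2,"z":0,"roll":0},{"gripper":0,"x":2.5,"y":0,"z":0,"roll":0},{"gripper":0,"x":0,"y":0,"z":0,"roll":0},{"gripper":0,"x":0,"y":0,"z":0,"roll":0}])

```text
time_s: 6.78
eef_pos: [0.4148, -0.1002, 0.2298]
eef_rot: [0.0, -0.631, 0.776, 0.0]
wrist_force: [0.7, -0.0, -2.3]
opening: 0.242
```

Run:
```python
from h import *
o=ctrl.get_obs(); T=tool(); print(o['opening'],o['wrist_force'].round(1),T.round(4).tolist())
c=snap('wrist')
g=cv2.resize(c['img'][:,:,::-1],(800,600),interpolation=cv2.INTER_CUBIC); cv2.imwrite('pics/w4.png',g)
reds(c,T[2,3]-.151)
h=cv2.cvtColor(c['img'],cv2.COLOR_RGB2HSV)
for nm,lo,hi,z in(('green',(60,90,15),(90,255,200),.012),('brass',(14,120,60),(28,255,255),.08)):
  m=cv2.inRange(h,lo,hi); cs,_=cv2.findContours(m,cv2.RETR_EXTERNAL,cv2.CHAIN_APPROX_NONE)
  for k in cs:
    if cv2.contourArea(k)>300:
        W=np.array([plane(c,u,v,z)[:2] for u,v in k[:,0,:]]).astype(np.float32); r=cv2.minAreaRect(W); print(nm,np.round(r[0],4),np.round(r[1],4),r[2],k[:,0].min(0),k[:,0].max(0))
for P in ([.5599,-.1315,.012],[.5599,-.1315,.092]): print(np.array(proj(c,P))/.7)
```

```text
0.2421271288103655 [ 0.7 -0.  -2.3] [[-0.2041, -0.979, -0.0004, 0.4148], [-0.979, 0.2041, 0.0005, -0.1002], [-0.0004, 0.0005, -1.0, 0.2298], [0.0, 0.0, 0.0, 1.0]]
[277. 274.] cen [ 0.4209 -0.1018] size [0.0215 0.066 ] 78.28348541259766
[[0.3864000141620636, -0.10559999942779541], [0.45100000500679016, -0.11900000274181366], [0.4553999900817871, -0.09799999743700027], [0.39070001244544983, -0.08460000157356262]]
green [ 0.525  -0.1206] [0.147  0.0721] 78.59406280517578 [148   0] [396 112]
[397.73148711 -12.72136465]
[ 399.24592733 -116.50770804]
```

View pics/w4.png

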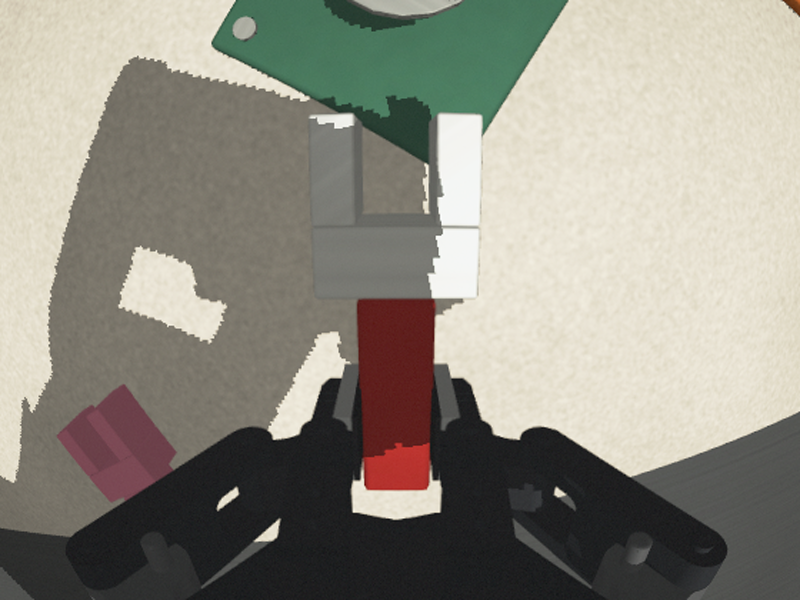

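The fork is held straight: prong outer edges at columns 310 and 482, centre 396. The disc's arc shows at the top around column 403. I'll refine the post axis using other views before inserting.

Run:
```python
from h import *
t=snap('top');s=snap('side')
for c,n in((t,'top'),(s,'side')):
  h=cv2.cvtColor(c['img'],cv2.COLOR_RGB2HSV)
  for nm,lo,hi,z in(('green',(60,90,15),(90,255,200),.012),('brass',(12,110,60),(28,255,255),.0805)):
    m=cv2.inRange(h,lo,hi)
    cs,_=cv2.findContours(m,cv2.RETR_EXTERNAL,cv2.CHAIN_APPROX_NONE)
    for k in cs:
      if cv2.contourArea(k)>40:
        k=k[:,0]; W=np.array([plane(c,u,v,z)[:2] for u,v in k]).astype(np.float32); r=cv2.minAreaRect(W)
        if np.hypot(r[0][0]-.56,r[0][1]+.13)<.1: print(n,nm,np.round(r[0],4),np.round(r[1],4),r[2],k.min(0),k.max(0))
u,v=np.array(proj(t,[.56,-.1315,.07])).astype(int); u2,v2=np.array(proj(s,[.56,-.1315,.06])).astype(int)
a=cv2.resize(t['img'][v-40:v+40,u-40:u+40,::-1],(400,400),interpolation=cv2.INTER_CUBIC)
b=cv2.resize(s['img'][v2-40:v2+40,u2-40:u2+40,::-1],(400,400),interpolation=cv2.INTER_CUBIC)
cv2.imwrite('pics/post.png',np.hstack([a,b])); print(u-40,v-40,u2-40,v2-40)
for c in(t,s): print([np.round(proj(c,[.56,-.1315,z]),1) for z in(.092,.0805,.052)])
```

```text
top green [ 0.5604 -0.1318] [0.1117 0.1114] 47.67375946044922 [282 185] [339 233]
top brass [ 0.5584 -0.1306] [0.0361 0.0342] 88.45404052734375 [306 199] [321 213]
side brass [ 0.5585 -0.1465] [0.0458 0.0296] 82.93055725097656 [266 243] [281 258]
273 166 233 213
[array([314.3, 204.4]), array([313.9, 205.3]), array([313. , 207.5])]
[array([273.5, 241. ]), array([273.3, 245.6]), array([273. , 256.7])]
```

View pics/post.png

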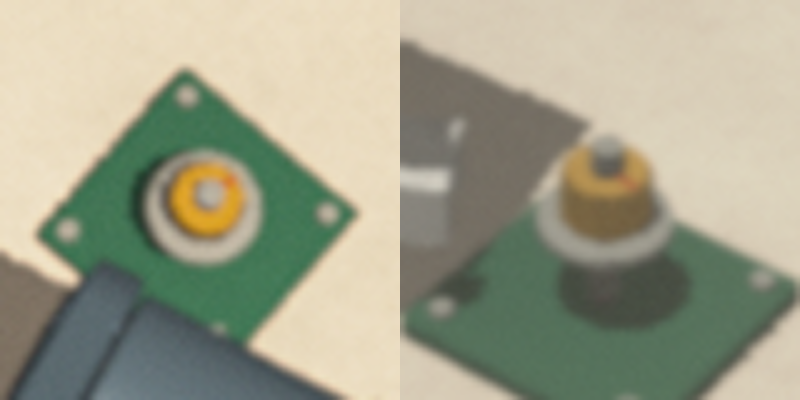

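The rod tip agrees within about 1 px in both fixed views, so the axis is about (0.560, −0.132). Next I'll lower to about 4 mm above the plate and slide in to just short of home.

Request:
move_arm(moves=[{"gripper":0,"x":0.15,"y":0,"z":2,"roll":0},{"gripper":0,"x":0,"y":0,"z":1.3,"roll":0},{"gripper":0,"x":0,"y":-1,"z":0,"roll":0},{"gripper":0,"x":0,"y":-1.2,"z":0,"roll":0},{"gripper":0,"x":0,"y":0,"z":0,"roll":0}])

```text
time_s: 7.55
eef_pos: [0.4378, -0.1072, 0.1976]
eef_rot: [0.001, -0.631, 0.776, -0.001]
wrist_force: [1.0, -1.4, -2.0]
opening: 0.241
```

Run:
```python
from h import *
T=tool(); print(T[:3,3].round(4))
c=snap('wrist')
cv2.imwrite('pics/w5.png',cv2.resize(c['img'][:,:,::-1],(800,600),interpolation=cv2.INTER_CUBIC))
plan([.4936,-.1182,.197],-101.8)
for z in(.012,.047,.052): print(np.array(proj(c,[.56,-.132,z]))/.7)
```

```text
[ 0.4378 -0.1072  0.1976]
yaw now -101.7 roll 0.06 then shift cm [-0.05 -5.76  0.03] q6 1.27 rows 1.0
[392.59847773  20.3918924 ]
[391.961114   -16.29487427]
[391.84160122 -23.12794582]
```

View pics/w5.png

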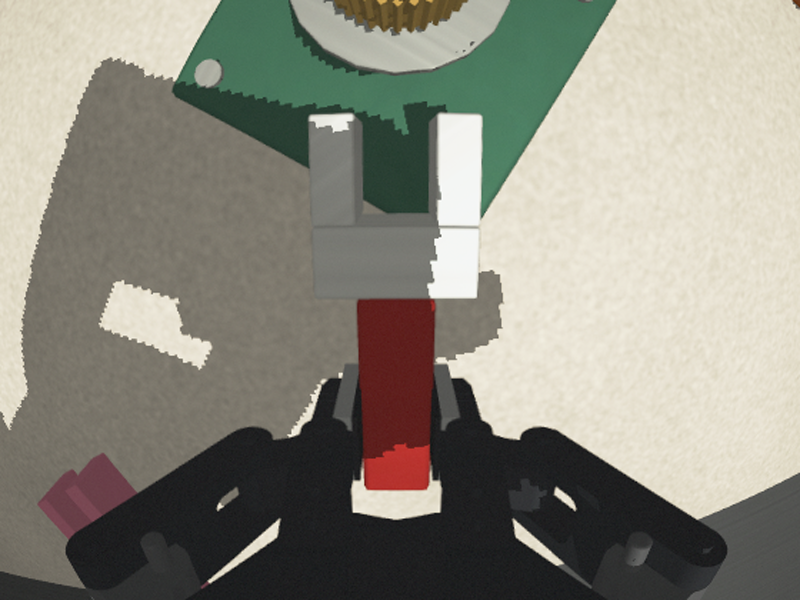

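Disc centre column is about 400 and fork centre 396, so I need +1 mm in tool x. Now sliding home, slowly at the end.

Request:
move_arm(moves=[{"gripper":0,"x":0.1,"y":-1.5,"z":0,"roll":0},{"gripper":0,"x":0,"y":-1.5,"z":0,"roll":0},{"gripper":0,"x":0,"y":-1.2,"z":0,"roll":0},{"gripper":0,"x":0,"y":-0.8,"z":0,"roll":0},{"gripper":0,"x":0,"y":-0.3,"z":0,"roll":0}])

```text
time_s: 8.22
eef_pos: [0.4883, -0.1185, 0.1966]
eef_rot: [-0.0, -0.631, 0.776, 0.0]
wrist_force: [-0.0, 0.1, -2.5]
opening: 0.245
```

Request:
move_arm(moves=[{"gripper":0,"x":0,"y":-0.2,"z":0,"roll":0},{"gripper":0,"x":0,"y":0,"z":0,"roll":0}])

```text
time_s: 8.48
eef_pos: [0.4897, -0.1187, 0.1966]
eef_rot: [-0.0, -0.631, 0.776, 0.0]
wrist_force: [-0.0, -0.1, -1.5]
opening: 0.246
```

Run:
```python
from h import *
o=ctrl.get_obs();T=tool(); print(T[:3,3].round(4),o['wrist_force'].round(2),o['torque'].round(3))
plan([.4936,-.1182,.197],-101.8)
```

```text
[ 0.4897 -0.1187  0.1966] [-0.03 -0.08 -1.54] [0.025 0.086 0.031]
yaw now -101.8 roll 0.04 then shift cm [-0.13 -0.38 -0.04] q6 1.30 rows 1.0
```

Request:
move_arm(moves=[{"gripper":0,"x":0,"y":-0.2,"z":0,"roll":0},{"gripper":0,"x":0,"y":-0.1,"z":0,"roll":0},{"gripper":0,"x":0,"y":0,"z":0,"roll":0}])

```text
time_s: 8.85
eef_pos: [0.4928, -0.1194, 0.1968]
eef_rot: [0.0, -0.631, 0.776, -0.0]
wrist_force: [0.7, 0.1, -1.8]
opening: 0.241
```

Request:
move_arm(moves=[{"gripper":0,"x":0,"y":-0.1,"z":0,"roll":0},{"gripper":0,"x":0,"y":0,"z":0,"roll":0}])

```text
time_s: 9.1
eef_pos: [0.4938, -0.1197, 0.1967]
eef_rot: [0.0, -0.631, 0.776, -0.0]
wrist_force: [-0.4, 0.6, -2.8]
opening: 0.242
```

Request:
move_arm(moves=[{"gripper":0,"x":0,"y":-0.1,"z":0,"roll":0},{"gripper":0,"x":0,"y":0,"z":0,"roll":0}])

```text
time_s: 9.35
eef_pos: [0.4948, -0.1199, 0.1967]
eef_rot: [0.0, -0.631, 0.776, -0.0]
wrist_force: [-0.3, 0.3, -1.8]
opening: 0.244
```

Request:
move_arm(moves=[{"gripper":0,"x":0,"y":-0.1,"z":0,"roll":0},{"gripper":0,"x":0,"y":0,"z":0,"roll":0}])

```text
time_s: 9.6
eef_pos: [0.4958, -0.1201, 0.1967]
eef_rot: [0.0, -0.631, 0.776, -0.0]
wrist_force: [-0.2, 0.5, -2.0]
opening: 0.243
```

Request:
move_arm(moves=[{"gripper":0,"x":0,"y":-0.1,"z":0,"roll":0},{"gripper":0,"x":0,"y":0,"z":0,"roll":0}])

```text
time_s: 9.85
eef_pos: [0.4966, -0.1202, 0.1966]
eef_rot: [-0.0, -0.631, 0.776, 0.0]
wrist_force: [-0.4, 0.1, -1.6]
opening: 0.248
```

Run:
```python
from h import *
o=ctrl.get_obs();T=tool(); print(T[:3,3].round(4),o['wrist_force'].round(2),o['torque'].round(3))
c=snap('wrist')
cv2.imwrite('pics/w6.png',cv2.resize(c['img'][:350,80:480,::-1],(800,700),interpolation=cv2.INTER_CUBIC)[:600])
```

```text
[ 0.4966 -0.1202  0.1966] [-0.41  0.1  -1.56] [ 0.077  0.217 -0.028]
```

View pics/w6.png

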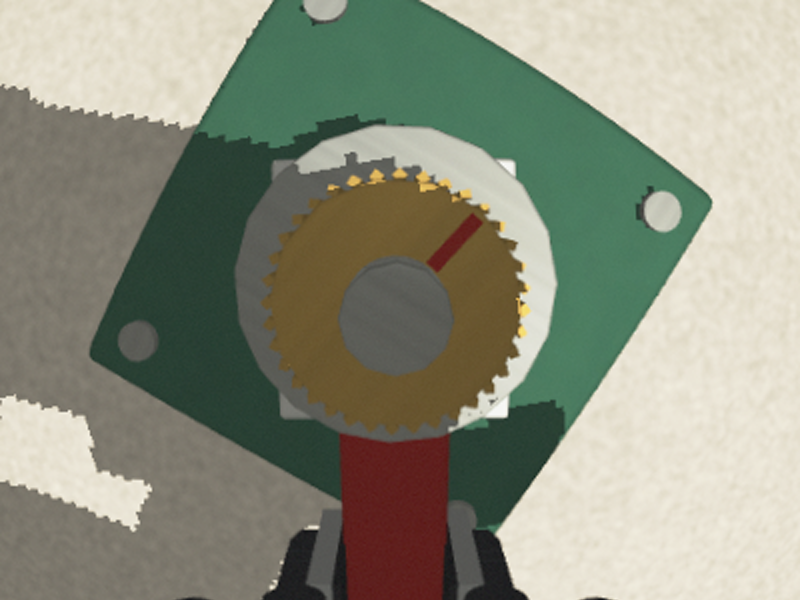

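Run:
```python
from h import *
c=snap('wrist'); T=tool(); t=T[:3,3]; d=-T[:3,1]; l=T[:3,0]
for nm,u,v,z in(('rod top',278,159,.092),('disc?',277.5,141.5,.056),('tipL',217.5,80,.0457),('tipR',337.5,80,.0457),('backL',220,209,.0457),('backR',334,209,.0457)):
    p=plane(c,u,v,z); print(nm,p.round(4),'ahead of TCP %.4f side %.4f'%((p-t)@d,(p-t)@l))
```

```text
rod top [ 0.5615 -0.1342  0.092 ] ahead of TCP 0.0664 side 0.0005
disc? [ 0.5619 -0.1343  0.056 ] ahead of TCP 0.0668 side 0.0005
tipL [ 0.588  -0.1174  0.0457] ahead of TCP 0.0890 side -0.0213
tipR [ 0.5792 -0.1602  0.0457] ahead of TCP 0.0891 side 0.0223
backL [ 0.5399 -0.1069  0.0457] ahead of TCP 0.0398 side -0.0219
backR [ 0.5309 -0.1504  0.0457] ahead of TCP 0.0398 side 0.0226
```

By the rays, the gauge origin lies 66.5–67 mm ahead of the TCP and the rod axis 66.5 mm, so the fork is home and centred, with the axis at (0.5617, −0.1343). Now to lower it onto the plate.

Request:
move_arm(moves=[{"gripper":0,"x":0,"y":0,"z":0.2,"roll":0},{"gripper":0,"x":0,"y":0,"z":0.1,"roll":0},{"gripper":0,"x":0,"y":0,"z":0.05,"roll":0},{"gripper":0,"x":0,"y":0,"z":0,"roll":0}])

```text
time_s: 10.45
eef_pos: [0.4966, -0.1202, 0.1931]
eef_rot: [-0.0, -0.631, 0.776, 0.0]
wrist_force: [-1.5, -0.1, -1.7]
opening: 0.246
```

Request:
move_arm(moves=[{"gripper":0,"x":0,"y":0,"z":0.05,"roll":0},{"gripper":0,"x":0,"y":0,"z":0,"roll":0}])

```text
time_s: 10.7
eef_pos: [0.4966, -0.1202, 0.193]
eef_rot: [-0.0, -0.631, 0.776, 0.0]
wrist_force: [-3.8, 1.0, 5.0]
opening: 0.248
```

Request:
move_arm(moves=[{"gripper":100,"x":0,"y":0,"z":0,"roll":0},{"gripper":100,"x":0,"y":0,"z":0,"roll":0},{"gripper":100,"x":0,"y":0,"z":0,"roll":0},{"gripper":100,"x":0,"y":0,"z":0,"roll":0}])

```text
time_s: 11.2
eef_pos: [0.4968, -0.1203, 0.1927]
eef_rot: [0.0, -0.631, 0.776, -0.0]
wrist_force: [0.2, -0.6, 0.5]
opening: 0.996
```

Run:
```python
from h import *
c=snap('wrist','w7.png'); T=tool(); t=T[:3,3]; d=-T[:3,1]; l=T[:3,0]; o=ctrl.get_obs(); print(t.round(4),o['opening'],o['wrist_force'].round(1),o['q'].round(2))
reds(c,.042)
c['T']=c['T'].copy(); c['T'][2,3]+=.1966-t[2]  # w6 pixels were seen from z .1966
for nm,ua,ub,v,D in(('disc',235,556,283,.056),('collar',265,524,300,.036),('rod',340,453,318,.0136)):
  for z in np.arange(.045,.095,.004):
    a=plane(c,80+ua/2,v/2,z);b=plane(c,80+ub/2,v/2,z); w=np.linalg.norm(a-b)
    if abs(w-D)<.0016: print(nm,round(z,3),round(w,4),((a+b)/2).round(4))
```

```text
[ 0.4968 -0.1203  0.1927] 0.9974372350983433 [-0.2 -0.5  0. ] [-0.47  0.35  1.9   0.    0.9   1.31]
[277. 281.] cen [ 0.5004 -0.1214] size [0.0211 0.0616] 78.44367218017578
[[0.46810001134872437, -0.12559999525547028], [0.5285000205039978, -0.1378999948501587], [0.5327000021934509, -0.11720000207424164], [0.4722999930381775, -0.10490000247955322]]
[308. 122.] cen [ 0.5659 -0.1466] size [0.0027 0.0129] 36.387123107910156
[[0.5609999895095825, -0.14219999313354492], [0.5685999989509583, -0.1526000052690506], [0.5708000063896179, -0.1509999930858612], [0.5630999803543091, -0.14059999585151672]]
disc 0.053 0.0565 [ 0.5623 -0.1346  0.053 ]
disc 0.057 0.0545 [ 0.5627 -0.1346  0.057 ]
collar 0.073 0.0374 [ 0.5617 -0.1342  0.073 ]
collar 0.077 0.0358 [ 0.5622 -0.1343  0.077 ]
rod 0.081 0.0148 [ 0.5601 -0.1341  0.081 ]
rod 0.085 0.0141 [ 0.5607 -0.1342  0.085 ]
rod 0.089 0.0134 [ 0.5613 -0.1343  0.089 ]
rod 0.093 0.0127 [ 0.5619 -0.1345  0.093 ]
```

The gauge stays put after release. The stop disc's top is at about z 0.054, so the gap is about 7 mm. I'll rise, move over the collar and wind the wrist back 178° for a single long clockwise turn.

Request:
move_arm(moves=[{"gripper":100,"x":0,"y":0,"z":-4,"roll":0},{"gripper":100,"x":0,"y":0,"z":-5.7,"roll":0},{"gripper":100,"x":0,"y":-3.3,"z":0,"roll":0},{"gripper":100,"x":0,"y":-3.35,"z":0,"roll":0},{"gripper":100,"x":0,"y":0,"z":0,"roll":-10.5}])

```text
time_s: 11.88
eef_pos: [0.5635, -0.1344, 0.2902]
eef_rot: [0.0, -0.701, 0.713, -0.001]
wrist_force: [-0.6, -0.6, -0.2]
opening: 1.003
```

Request:
move_arm(moves=[{"gripper":100,"x":0,"y":0,"z":0,"roll":-10.5},{"gripper":100,"x":0,"y":0,"z":0,"roll":-10.5},{"gripper":100,"x":0,"y":0,"z":0,"roll":-10.5},{"gripper":100,"x":0,"y":0,"z":0,"roll":-10.5},{"gripper":100,"x":0,"y":0,"z":0,"roll":-10.5}])

```text
time_s: 12.5
eef_pos: [0.5617, -0.1338, 0.2896]
eef_rot: [-0.0, 0.944, -0.329, -0.0]
wrist_force: [-0.0, -0.2, -0.0]
opening: 0.999
```

Request:
move_arm(moves=[{"gripper":100,"x":0,"y":0,"z":0,"roll":-10.5},{"gripper":100,"x":0,"y":0,"z":0,"roll":-10.5},{"gripper":100,"x":0,"y":0,"z":0,"roll":-10.5},{"gripper":100,"x":0,"y":0,"z":0,"roll":-10.5},{"gripper":100,"x":0,"y":0,"z":0,"roll":-10.5}])

```text
time_s: 13.12
eef_pos: [0.5617, -0.1338, 0.2895]
eef_rot: [-0.0, 0.992, 0.123, -0.0]
wrist_force: [-0.0, -0.7, 0.5]
opening: 1.003
```

Request:
move_arm(moves=[{"gripper":100,"x":0,"y":0,"z":0,"roll":-10.5},{"gripper":100,"x":0,"y":0,"z":0,"roll":-10.5},{"gripper":100,"x":0,"y":0,"z":0,"roll":-10.5},{"gripper":100,"x":0,"y":0,"z":0,"roll":-10.5},{"gripper":100,"x":0,"y":0,"z":0,"roll":-10.5}])

```text
time_s: 13.75
eef_pos: [0.5617, -0.1338, 0.2896]
eef_rot: [-0.0, 0.836, 0.549, -0.0]
wrist_force: [0.8, 0.1, 0.2]
opening: 0.994
```

Request:
move_arm(moves=[{"gripper":100,"x":0,"y":0,"z":0,"roll":-10.5},{"gripper":100,"x":0,"y":0,"z":0,"roll":0}])

```text
time_s: 14.0
eef_pos: [0.5618, -0.1338, 0.2896]
eef_rot: [-0.0, 0.785, 0.62, 0.0]
wrist_force: [-0.4, 0.0, 0.4]
opening: 1.002
```

Run:
```python
from h import *
o=ctrl.get_obs(); T=tool(); print(T[:3,3].round(4),T[:3,2].round(4),o['q'].round(2))
y=np.degrees(np.arctan2(T[1,0],T[0,0])); plan([.5618,-.1343,.232],y)
c=snap('wrist'); 
for n in('top','side'):
    c=snap(n,n+'2.png'); reds(c,.042,40)
```

```text
[ 0.5618 -0.1338  0.2896] [-0.e+00  1.e-04 -1.e+00] [-0.44  0.31  1.69  0.    1.13 -1.78]
yaw now 76.6 roll 0.00 then shift cm [-0.05  0.02  5.76] q6 -1.78 rows 1.0
[150. 234.] cen [0.5072 0.2713] size [0.0892 0.0294] 21.668254852294922
[[0.4603999853134155, 0.2685000002384186], [0.47119998931884766, 0.24120000004768372], [0.554099977016449, 0.2741999924182892], [0.5432999730110168, 0.30149999260902405]]
[244. 260.] cen [ 0.5013 -0.1245] size [0.0166 0.0591] 80.00227355957031
[[0.4708000123500824, -0.12759999930858612], [0.5289000272750854, -0.13779999315738678], [0.5317999720573425, -0.12150000035762787], [0.47360000014305115, -0.1111999973654747]]
[237. 164.] cen [0.5071 0.2631] size [0.0843 0.0282] 21.271575927734375
[[0.4627000093460083, 0.26089999079704285], [0.47290000319480896, 0.23469999432563782], [0.5515000224113464, 0.2653000056743622], [0.5412999987602234, 0.2915000021457672]]
```

Request:
move_arm(moves=[{"gripper":100,"x":-0.05,"y":0,"z":2.5,"roll":0},{"gripper":100,"x":0,"y":0,"z":2,"roll":0},{"gripper":100,"x":0,"y":0,"z":1.25,"roll":0},{"gripper":100,"x":0,"y":0,"z":0,"roll":0}])

```text
time_s: 14.65
eef_pos: [0.5613, -0.1341, 0.2313]
eef_rot: [-0.001, 0.784, 0.62, -0.0]
wrist_force: [0.2, 0.9, -0.5]
opening: 1.001
```

Request:
move_arm(moves=[{"gripper":0,"x":0,"y":0,"z":0,"roll":0},{"gripper":0,"x":0,"y":0,"z":0,"roll":0},{"gripper":0,"x":0,"y":0,"z":0,"roll":0},{"gripper":0,"x":0,"y":0,"z":0,"roll":0},{"gripper":0,"x":0,"y":0,"z":0,"roll":0}])

```text
time_s: 15.28
eef_pos: [0.562, -0.1341, 0.2333]
eef_rot: [0.0, 0.784, 0.621, 0.001]
wrist_force: [-1.2, 1.7, 5.1]
opening: 0.398
```

```bash
cat > st.py <<'E'
from h import *
f=[];q=[]
o=ctrl.get_obs();T=tool()
print('t %.2f'%o['time_s'],T[:3,3].round(4),'yaw %.2f'%np.degrees(np.arctan2(T[1,0],T[0,0])),'F',o['wrist_force'].round(2),'M',o['torque'].round(3),'open %.3f'%o['opening'],'q6 %.3f'%o['q'][5],'eff6 %.3f'%o['joint_efforts'][5])
E
python3 st.py
```

```text
t 15.28 [ 0.562  -0.1341  0.2333] yaw 76.74 F [-1.23  1.7   5.08] M [ 0.388  0.183 -0.008] open 0.398 q6 -1.779 eff6 -0.019
```

The collar is gripped. I'll make a first test turn with the thread's descent matched (0.5 mm per 10°).

Request:
move_arm(moves=[{"gripper":0,"x":0,"y":0,"z":0.05,"roll":10},{"gripper":0,"x":0,"y":0,"z":0.05,"roll":10},{"gripper":0,"x":0,"y":0,"z":0,"roll":0}])

```text
time_s: 15.65
eef_pos: [0.5619, -0.1343, 0.2323]
eef_rot: [0.0, 0.88, 0.474, 0.0]
wrist_force: [-1.9, 1.1, 4.8]
opening: 0.395
```

```bash
python3 st.py
```

```text
t 15.65 [ 0.5619 -0.1343  0.2323] yaw 56.62 F [-1.89  1.08  4.84] M [ 0.107  0.394 -0.1  ] open 0.395 q6 -1.428 eff6 0.641
```

Request:
move_arm(moves=[{"gripper":0,"x":0,"y":0,"z":0.05,"roll":10},{"gripper":0,"x":0,"y":0,"z":0.05,"roll":10},{"gripper":0,"x":0,"y":0,"z":0.05,"roll":10},{"gripper":0,"x":0,"y":0,"z":0.05,"roll":10}])

```text
time_s: 16.15
eef_pos: [0.5616, -0.1347, 0.2303]
eef_rot: [0.001, 0.99, 0.143, -0.0]
wrist_force: [-5.6, -1.2, 6.7]
opening: 0.401
```

```bash
python3 st.py
```

```text
t 16.15 [ 0.5616 -0.1347  0.2303] yaw 16.43 F [-5.6  -1.16  6.69] M [-0.254  0.896  0.021] open 0.401 q6 -0.726 eff6 -1.790
```

Request:
move_arm(moves=[{"gripper":0,"x":0,"y":0,"z":0.05,"roll":10},{"gripper":0,"x":0,"y":0,"z":0.05,"roll":10},{"gripper":0,"x":0,"y":0,"z":0.05,"roll":10},{"gripper":0,"x":0,"y":0,"z":0.05,"roll":10},{"gripper":0,"x":0,"y":0,"z":0,"roll":0}])

```text
time_s: 16.77
eef_pos: [0.5611, -0.1347, 0.2283]
eef_rot: [0.001, 0.979, -0.203, -0.001]
wrist_force: [-7.8, -1.7, 9.9]
opening: 0.4
```

```bash
cat > st.py <<'E'
from h import *
L=[]
for i in range(6):
    c=ctrl.camera('wrist'); o=ctrl.get_obs(); L.append(np.r_[o['wrist_force'],o['torque'],o['joint_efforts'][5]])
T=tool(); L=np.array(L)
print('t %.2f'%o['time_s'],T[:3,3].round(4),'yaw %.2f'%np.degrees(np.arctan2(T[1,0],T[0,0])),'FMe',L.mean(0).round(3),'sd',L.std(0).round(3),'open %.3f'%o['opening'],'q6 %.3f'%o['q'][5])
cv2.imwrite('pics/w_%d.png'%(o['time_s']*100),c['img'][:,:,::-1])
E
python3 st.py
```

```text
t 17.07 [ 0.5611 -0.1347  0.2283] yaw -23.26 FMe [-7.302 -1.2    9.468 -0.139  1.318 -0.1   -0.064] sd [0.321 0.424 0.713 0.044 0.029 0.013 0.07 ] open 0.401 q6 -0.034
```

Request:
move_arm(moves=[{"gripper":0,"x":-0.03,"y":0.01,"z":0,"roll":5},{"gripper":0,"x":-0.02,"y":0,"z":0.02,"roll":5},{"gripper":0,"x":0,"y":0,"z":0.02,"roll":4},{"gripper":0,"x":0,"y":0,"z":0.01,"roll":2},{"gripper":0,"x":0,"y":0,"z":0.005,"roll":1}])

```text
time_s: 17.7
eef_pos: [0.5607, -0.1345, 0.2275]
eef_rot: [0.001, 0.939, -0.344, -0.001]
wrist_force: [-5.0, -1.5, 5.8]
opening: 0.402
```

```bash
python3 st.py
```

```text
t 18.00 [ 0.5607 -0.1345  0.2275] yaw -40.25 FMe [-5.881e+00 -1.298e+00  7.298e+00 -1.600e-01  1.035e+00  3.000e-03
  2.400e-02] sd [0.393 0.321 0.662 0.028 0.025 0.033 0.05 ] open 0.399 q6 0.263
```

Request:
move_arm(moves=[{"gripper":0,"x":0,"y":0,"z":0.005,"roll":1},{"gripper":0,"x":0,"y":0,"z":0.005,"roll":1},{"gripper":0,"x":0,"y":0,"z":0.005,"roll":1}])

```text
time_s: 18.38
eef_pos: [0.5607, -0.1345, 0.2273]
eef_rot: [0.001, 0.93, -0.369, -0.001]
wrist_force: [-6.2, -1.2, 7.5]
opening: 0.403
```

```bash
python3 -c "
from h import *
print(ctrl.get_obs()['torque'])"; python3 st.py
```

```text
[-0.10526669  1.03212367  0.08119192]
t 18.68 [ 0.5607 -0.1345  0.2273] yaw -43.25 FMe [-6.015e+00 -1.018e+00  7.191e+00 -1.420e-01  1.076e+00 -4.000e-03
  2.300e-02] sd [0.171 0.408 0.218 0.039 0.015 0.025 0.048] open 0.399 q6 0.315
```

```bash
cat > rr.py <<'E'
from h import *
o=ctrl.get_obs();T=tool()
print('t %.2f z %.4f yaw %.2f F %s Mz %.3f eff6 %.3f dq6 %.3f'%(o['time_s'],T[2,3],np.degrees(np.arctan2(T[1,0],T[0,0])),o['wrist_force'].round(1),o['torque'][2],o['joint_efforts'][5],o['dq'][5]))
E
python3 rr.py
```

```text
t 18.68 z 0.2273 yaw -43.25 F [-5.8 -1.3  7.5] Mz -0.001 eff6 -0.012 dq6 -0.001
```

Request:
move_arm(moves=[{"gripper":0,"x":-0.01,"y":0,"z":0.02,"roll":4},{"gripper":0,"x":0,"y":0,"z":0.02,"roll":4},{"gripper":0,"x":0,"y":0,"z":0.01,"roll":2},{"gripper":0,"x":0,"y":0,"z":0.005,"roll":1},{"gripper":0,"x":0,"y":0,"z":0.005,"roll":1}])

```text
time_s: 19.3
eef_pos: [0.5605, -0.1343, 0.2267]
eef_rot: [0.001, 0.886, -0.464, -0.001]
wrist_force: [-7.4, -1.0, 7.5]
opening: 0.397
```

```bash
python3 rr.py
```

```text
t 19.30 z 0.2267 yaw -55.28 F [-7.4 -1.   7.5] Mz 0.048 eff6 -0.127 dq6 0.137
```

Request:
move_arm(moves=[{"gripper":0,"x":0,"y":0,"z":0.005,"roll":1}])

```text
time_s: 19.42
eef_pos: [0.5605, -0.1343, 0.2267]
eef_rot: [0.001, 0.882, -0.472, -0.001]
wrist_force: [-6.5, -0.1, 7.9]
opening: 0.399
```

```bash
python3 rr.py
```

```text
t 19.43 z 0.2267 yaw -56.28 F [-6.5 -0.1  7.9] Mz 0.083 eff6 -0.129 dq6 0.139
```

Request:
move_arm(moves=[{"gripper":0,"x":0,"y":0,"z":0.005,"roll":1}])

```text
time_s: 19.55
eef_pos: [0.5605, -0.1343, 0.2266]
eef_rot: [0.001, 0.878, -0.479, -0.001]
wrist_force: [-7.1, -0.9, 7.6]
opening: 0.398
```

```bash
python3 rr.py
```

```text
t 19.55 z 0.2266 yaw -57.27 F [-7.1 -0.9  7.6] Mz 0.001 eff6 -0.129 dq6 0.137
```

Request:
move_arm(moves=[{"gripper":0,"x":0,"y":0,"z":0.005,"roll":1}])

```text
time_s: 19.68
eef_pos: [0.5605, -0.1343, 0.2266]
eef_rot: [0.001, 0.873, -0.487, -0.001]
wrist_force: [-6.7, -0.8, 8.0]
opening: 0.398
```

```bash
python3 rr.py; python3 st.py
```

```text
t 19.68 z 0.2266 yaw -58.27 F [-6.7 -0.8  8. ] Mz 0.075 eff6 -0.129 dq6 0.138
t 19.98 [ 0.5605 -0.1343  0.2265] yaw -58.25 FMe [-6.615 -0.427  7.728 -0.036  1.14  -0.014  0.021] sd [0.157 0.432 0.456 0.018 0.019 0.027 0.048] open 0.399 q6 0.577
```

Turning at steady speed shows Mz ≈ 0.05 and a very repeatable joint-6 effort (−0.129). I'll continue in single-degree rows and watch for a change, since contact is expected from 140° of total turn on (135° now).

Request:
move_arm(moves=[{"gripper":0,"x":0,"y":0,"z":0.005,"roll":1},{"gripper":0,"x":0,"y":0,"z":0.005,"roll":1},{"gripper":0,"x":0,"y":0,"z":0.005,"roll":1}])

```text
time_s: 20.35
eef_pos: [0.5605, -0.1342, 0.2264]
eef_rot: [0.001, 0.86, -0.51, -0.001]
wrist_force: [-6.7, 1.1, 7.8]
opening: 0.4
```

```bash
python3 rr.py
```

```text
t 20.35 z 0.2264 yaw -61.27 F [-6.7  1.1  7.8] Mz 0.064 eff6 -0.130 dq6 0.137
```

Request:
move_arm(moves=[{"gripper":0,"x":0,"y":0,"z":0.005,"roll":1}])

```text
time_s: 20.48
eef_pos: [0.5605, -0.1342, 0.2263]
eef_rot: [0.001, 0.856, -0.517, -0.001]
wrist_force: [-7.0, -0.3, 7.1]
opening: 0.401
```

```bash
python3 rr.py
```

```text
t 20.48 z 0.2263 yaw -62.27 F [-7.  -0.3  7.1] Mz 0.019 eff6 -0.130 dq6 0.140
```

Request:
move_arm(moves=[{"gripper":0,"x":0,"y":0,"z":0.005,"roll":1}])

```text
time_s: 20.6
eef_pos: [0.5605, -0.1342, 0.2263]
eef_rot: [0.001, 0.851, -0.525, -0.001]
wrist_force: [-7.8, 0.5, 7.2]
opening: 0.4
```

```bash
python3 rr.py
```

```text
t 20.60 z 0.2263 yaw -63.27 F [-7.8  0.5  7.2] Mz 0.060 eff6 -0.130 dq6 0.140
```

Request:
move_arm(moves=[{"gripper":0,"x":0,"y":0,"z":0.005,"roll":1}])

```text
time_s: 20.72
eef_pos: [0.5605, -0.1342, 0.2263]
eef_rot: [0.001, 0.847, -0.532, -0.001]
wrist_force: [-7.0, 0.3, 8.0]
opening: 0.395
```

```bash
python3 rr.py
```

```text
t 20.73 z 0.2263 yaw -64.27 F [-7.   0.3  8. ] Mz 0.096 eff6 -0.130 dq6 0.139
```

Request:
move_arm(moves=[{"gripper":0,"x":0,"y":0,"z":0.005,"roll":1}])

```text
time_s: 20.85
eef_pos: [0.5605, -0.1342, 0.2262]
eef_rot: [0.001, 0.842, -0.539, -0.001]
wrist_force: [-7.1, -0.6, 7.4]
opening: 0.396
```

```bash
sed -i 's/range(6)/range(5)/; /imwrite/d' st.py; python3 rr.py
```

```text
t 20.85 z 0.2262 yaw -65.27 F [-7.1 -0.6  7.4] Mz 0.034 eff6 -0.130 dq6 0.139
```

Request:
move_arm(moves=[{"gripper":0,"x":0,"y":0,"z":0.005,"roll":1}])

```text
time_s: 20.98
eef_pos: [0.5605, -0.1342, 0.2261]
eef_rot: [0.001, 0.837, -0.547, -0.001]
wrist_force: [-7.3, 1.0, 8.7]
opening: 0.397
```

```bash
python3 rr.py
```

```text
t 20.98 z 0.2261 yaw -66.27 F [-7.3  1.   8.7] Mz 0.124 eff6 -0.131 dq6 0.140
```

Request:
move_arm(moves=[{"gripper":0,"x":0,"y":0,"z":0.005,"roll":1}])

```text
time_s: 21.1
eef_pos: [0.5605, -0.1342, 0.2261]
eef_rot: [0.001, 0.833, -0.554, -0.001]
wrist_force: [-7.6, 1.6, 8.8]
opening: 0.397
```

```bash
python3 rr.py; python3 st.py
```

```text
t 21.10 z 0.2261 yaw -67.27 F [-7.6  1.6  8.8] Mz 0.075 eff6 -0.131 dq6 0.138
t 21.35 [ 0.5605 -0.1342  0.2261] yaw -67.25 FMe [-7.202e+00 -9.100e-02  8.295e+00  5.000e-02  1.154e+00  5.000e-03
  2.600e-02] sd [0.289 0.498 0.371 0.009 0.046 0.028 0.05 ] open 0.399 q6 0.734
```

Request:
move_arm(moves=[{"gripper":0,"x":0,"y":0,"z":0.005,"roll":1}])

```text
time_s: 21.48
eef_pos: [0.5605, -0.1342, 0.226]
eef_rot: [0.001, 0.828, -0.561, -0.001]
wrist_force: [-6.8, 0.8, 8.4]
opening: 0.398
```

```bash
python3 rr.py
```

```text
t 21.48 z 0.2260 yaw -68.27 F [-6.8  0.8  8.4] Mz 0.075 eff6 -0.202 dq6 0.143
```

Request:
move_arm(moves=[{"gripper":0,"x":0,"y":0,"z":0.005,"roll":1}])

```text
time_s: 21.6
eef_pos: [0.5605, -0.1341, 0.226]
eef_rot: [0.001, 0.823, -0.568, -0.001]
wrist_force: [-7.4, 0.6, 7.6]
opening: 0.398
```

```bash
python3 rr.py;python3 st.py
```

```text
t 21.60 z 0.2260 yaw -69.28 F [-7.4  0.6  7.6] Mz 0.069 eff6 -0.133 dq6 0.138
t 21.85 [ 0.5605 -0.1341  0.226 ] yaw -69.25 FMe [-6.794  0.102  8.107  0.066  1.158 -0.02   0.025] sd [0.423 0.768 0.424 0.033 0.011 0.009 0.05 ] open 0.401 q6 0.769
```

Request:
move_arm(moves=[{"gripper":0,"x":0,"y":0,"z":0.005,"roll":1},{"gripper":0,"x":0,"y":0,"z":0.005,"roll":1}])

```text
time_s: 22.1
eef_pos: [0.5605, -0.1341, 0.2259]
eef_rot: [0.001, 0.813, -0.583, -0.001]
wrist_force: [-6.4, 0.4, 8.2]
opening: 0.395
```

```bash
python3 rr.py
```

```text
t 22.10 z 0.2259 yaw -71.27 F [-6.4  0.4  8.2] Mz 0.037 eff6 -0.133 dq6 0.139
```

Request:
move_arm(moves=[{"gripper":0,"x":0,"y":0,"z":0.005,"roll":1}])

```text
time_s: 22.22
eef_pos: [0.5605, -0.1341, 0.2258]
eef_rot: [0.001, 0.808, -0.59, -0.001]
wrist_force: [-7.1, 0.7, 8.1]
opening: 0.396
```

```bash
python3 rr.py;python3 st.py
```

```text
t 22.23 z 0.2258 yaw -72.28 F [-7.1  0.7  8.1] Mz 0.027 eff6 -0.132 dq6 0.138
t 22.48 [ 0.5604 -0.1341  0.2258] yaw -72.25 FMe [-6.776  0.656  8.247  0.109  1.17   0.027  0.025] sd [0.167 0.406 0.402 0.035 0.039 0.037 0.05 ] open 0.396 q6 0.821
```

Request:
move_arm(moves=[{"gripper":0,"x":0,"y":0,"z":0.005,"roll":1},{"gripper":0,"x":0,"y":0,"z":0.005,"roll":1}])

```text
time_s: 22.72
eef_pos: [0.5604, -0.1341, 0.2257]
eef_rot: [0.001, 0.797, -0.604, -0.001]
wrist_force: [-7.5, -0.4, 9.2]
opening: 0.4
```

```bash
python3 rr.py
```

```text
t 22.73 z 0.2257 yaw -74.27 F [-7.5 -0.4  9.2] Mz 0.016 eff6 -0.134 dq6 0.140
```

Request:
move_arm(moves=[{"gripper":0,"x":0,"y":0,"z":0.005,"roll":1}])

```text
time_s: 22.85
eef_pos: [0.5604, -0.1341, 0.2257]
eef_rot: [0.001, 0.792, -0.611, -0.001]
wrist_force: [-6.5, 0.8, 7.9]
opening: 0.4
```

```bash
python3 rr.py;python3 st.py
```

```text
t 22.85 z 0.2257 yaw -75.28 F [-6.5  0.8  7.9] Mz 0.078 eff6 -0.132 dq6 0.138
t 23.10 [ 0.5604 -0.1341  0.2257] yaw -75.25 FMe [-6.869e+00  5.070e-01  8.876e+00  1.380e-01  1.189e+00 -4.000e-03
  2.400e-02] sd [0.343 0.487 0.164 0.035 0.024 0.025 0.05 ] open 0.394 q6 0.873
```

Request:
move_arm(moves=[{"gripper":0,"x":0,"y":0,"z":0.005,"roll":1},{"gripper":0,"x":0,"y":0,"z":0.005,"roll":1}])

```text
time_s: 23.35
eef_pos: [0.5605, -0.134, 0.2256]
eef_rot: [0.001, 0.781, -0.624, -0.001]
wrist_force: [-7.7, 2.2, 8.9]
opening: 0.398
```

```bash
python3 rr.py
```

```text
t 23.35 z 0.2256 yaw -77.27 F [-7.7  2.2  8.9] Mz 0.033 eff6 -0.134 dq6 0.138
```

Request:
move_arm(moves=[{"gripper":0,"x":0,"y":0,"z":0.005,"roll":1}])

```text
time_s: 23.48
eef_pos: [0.5605, -0.134, 0.2255]
eef_rot: [0.001, 0.776, -0.631, -0.001]
wrist_force: [-7.1, 1.3, 9.2]
opening: 0.397
```

```bash
python3 rr.py;python3 st.py
python3 - <<'E'
from h import *
c=snap('wrist')
cv2.imwrite('pics/w9.png',cv2.resize(c['img'][60:420,40:520,::-1],(800,600),interpolation=cv2.INTER_CUBIC))
E
```

```text
t 23.48 z 0.2255 yaw -78.27 F [-7.1  1.3  9.2] Mz 0.073 eff6 -0.133 dq6 0.139
t 23.73 [ 0.5604 -0.134   0.2255] yaw -78.25 FMe [-7.624e+00  7.920e-01  8.610e+00  1.730e-01  1.175e+00  8.000e-03
  2.400e-02] sd [0.386 0.515 0.772 0.016 0.015 0.042 0.05 ] open 0.399 q6 0.926
```

View pics/w9.png

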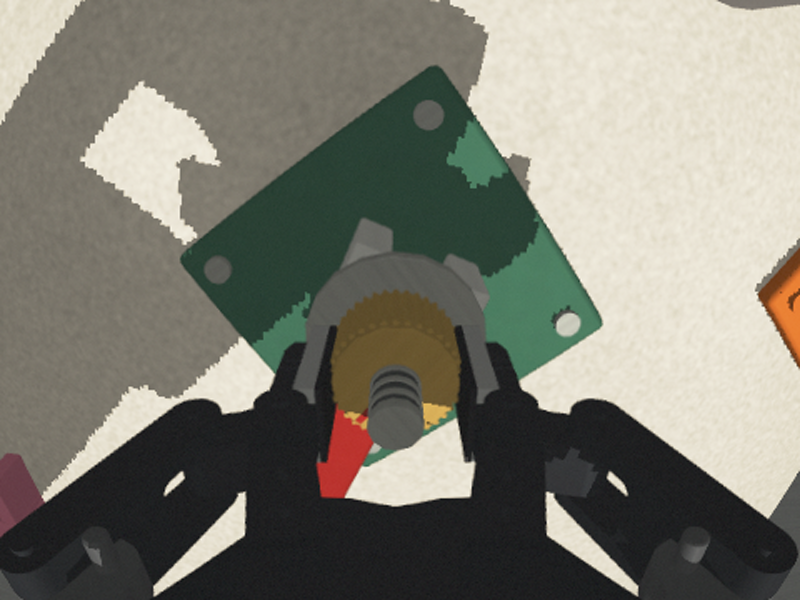

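The picture shows the pads centred on the collar (about (397,390)) and clear of the disc, with the prongs under the disc. The red mark has gone from its old side, so the collar is turning with the grip. Continuing.

Request:
move_arm(moves=[{"gripper":0,"x":0,"y":0,"z":0.005,"roll":1},{"gripper":0,"x":0,"y":0,"z":0.005,"roll":1},{"gripper":0,"x":0,"y":0,"z":0.005,"roll":1}])

```text
time_s: 24.15
eef_pos: [0.5605, -0.134, 0.2254]
eef_rot: [0.001, 0.759, -0.651, -0.001]
wrist_force: [-8.0, 1.8, 9.1]
opening: 0.403
```

```bash
python3 rr.py; python3 st.py
```

```text
t 24.15 z 0.2254 yaw -81.27 F [-8.   1.8  9.1] Mz -0.020 eff6 -0.133 dq6 0.137
t 24.40 [ 0.5604 -0.134   0.2254] yaw -81.25 FMe [-7.469  1.259  9.004  0.201  1.172 -0.011  0.023] sd [0.362 0.63  0.297 0.022 0.021 0.025 0.05 ] open 0.402 q6 0.978
```

Request:
move_arm(moves=[{"gripper":0,"x":0,"y":0,"z":0.005,"roll":1},{"gripper":0,"x":0,"y":0,"z":0.005,"roll":1}])

```text
time_s: 24.65
eef_pos: [0.5604, -0.1339, 0.2253]
eef_rot: [0.001, 0.747, -0.664, -0.001]
wrist_force: [-7.3, 1.4, 9.4]
opening: 0.398
```

```bash
python3 rr.py
```

```text
t 24.65 z 0.2253 yaw -83.27 F [-7.3  1.4  9.4] Mz 0.079 eff6 -0.135 dq6 0.138
```

Request:
move_arm(moves=[{"gripper":0,"x":0,"y":0,"z":0.005,"roll":1},{"gripper":0,"x":0,"y":0,"z":0.005,"roll":1}])

```text
time_s: 24.9
eef_pos: [0.5604, -0.1339, 0.2252]
eef_rot: [0.001, 0.736, -0.677, -0.001]
wrist_force: [-7.1, 1.8, 9.1]
opening: 0.394
```

```bash
python3 rr.py; python3 st.py
```

```text
t 24.90 z 0.2252 yaw -85.27 F [-7.1  1.8  9.1] Mz 0.021 eff6 -0.134 dq6 0.140
t 25.15 [ 0.5604 -0.1339  0.2252] yaw -85.25 FMe [-7.045  1.425  8.817  0.265  1.211 -0.018  0.023] sd [0.674 0.239 0.547 0.035 0.016 0.053 0.05 ] open 0.400 q6 1.048
```

162° of turn, still free.

Request:
move_arm(moves=[{"gripper":0,"x":0,"y":0,"z":0.005,"roll":1},{"gripper":0,"x":0,"y":0,"z":0.005,"roll":1}])

```text
time_s: 25.4
eef_pos: [0.5604, -0.1339, 0.2251]
eef_rot: [0.001, 0.724, -0.69, -0.001]
wrist_force: [-6.7, 1.9, 9.5]
opening: 0.395
```

```bash
python3 rr.py
```

```text
t 25.40 z 0.2251 yaw -87.27 F [-6.7  1.9  9.5] Mz 0.013 eff6 -0.136 dq6 0.137
```

Request:
move_arm(moves=[{"gripper":0,"x":0,"y":0,"z":0.005,"roll":1},{"gripper":0,"x":0,"y":0,"z":0.005,"roll":1}])

```text
time_s: 25.65
eef_pos: [0.5604, -0.1339, 0.225]
eef_rot: [0.001, 0.712, -0.703, -0.001]
wrist_force: [-7.1, 0.7, 8.5]
opening: 0.402
```

```bash
python3 rr.py; python3 st.py
```

```text
t 25.65 z 0.2250 yaw -89.27 F [-7.1  0.7  8.5] Mz 0.058 eff6 -0.134 dq6 0.138
t 25.90 [ 0.5604 -0.1339  0.225 ] yaw -89.25 FMe [-7.083e+00  1.530e+00  9.178e+00  2.900e-01  1.190e+00 -4.000e-03
  2.200e-02] sd [0.512 0.195 0.468 0.023 0.017 0.025 0.05 ] open 0.399 q6 1.118
```

Request:
move_arm(moves=[{"gripper":0,"x":0,"y":0,"z":0.005,"roll":1},{"gripper":0,"x":0,"y":0,"z":0.005,"roll":1}])

```text
time_s: 26.15
eef_pos: [0.5604, -0.1338, 0.2249]
eef_rot: [-0.001, -0.699, 0.715, 0.001]
wrist_force: [-7.4, 2.6, 9.9]
opening: 0.401
```

```bash
python3 rr.py
```

```text
t 26.15 z 0.2249 yaw -91.27 F [-7.4  2.6  9.9] Mz 0.029 eff6 -0.136 dq6 0.138
```

Request:
move_arm(moves=[{"gripper":0,"x":0,"y":0,"z":0.005,"roll":1},{"gripper":0,"x":0,"y":0,"z":0.005,"roll":1}])

```text
time_s: 26.4
eef_pos: [0.5604, -0.1338, 0.2248]
eef_rot: [-0.001, -0.687, 0.727, 0.001]
wrist_force: [-7.8, 1.0, 9.1]
opening: 0.398
```

```bash
python3 rr.py; python3 st.py
```

```text
t 26.40 z 0.2248 yaw -93.27 F [-7.8  1.   9.1] Mz -0.005 eff6 -0.135 dq6 0.138
t 26.65 [ 0.5605 -0.1338  0.2248] yaw -93.25 FMe [-6.754e+00  2.277e+00  9.294e+00  3.500e-01  1.160e+00 -6.000e-03
  2.200e-02] sd [0.551 0.247 0.356 0.015 0.02  0.026 0.05 ] open 0.401 q6 1.188
```

Request:
move_arm(moves=[{"gripper":0,"x":0,"y":0,"z":0.005,"roll":1},{"gripper":0,"x":0,"y":0,"z":0.005,"roll":1}])

```text
time_s: 26.9
eef_pos: [0.5604, -0.1338, 0.2247]
eef_rot: [-0.001, -0.674, 0.739, 0.001]
wrist_force: [-7.2, 2.1, 9.9]
opening: 0.399
```

```bash
python3 rr.py
```

```text
t 26.90 z 0.2247 yaw -95.27 F [-7.2  2.1  9.9] Mz 0.094 eff6 -0.137 dq6 0.139
```

Request:
move_arm(moves=[{"gripper":0,"x":0,"y":0,"z":0.005,"roll":1},{"gripper":0,"x":0,"y":0,"z":0.005,"roll":1}])

```text
time_s: 27.15
eef_pos: [0.5604, -0.1337, 0.2246]
eef_rot: [-0.001, -0.661, 0.751, 0.001]
wrist_force: [-6.9, 2.5, 9.7]
opening: 0.393
```

```bash
python3 rr.py; python3 st.py
```

```text
t 27.15 z 0.2246 yaw -97.27 F [-6.9  2.5  9.7] Mz 0.052 eff6 -0.135 dq6 0.138
t 27.40 [ 0.5604 -0.1338  0.2246] yaw -97.25 FMe [-7.181  2.61   8.636  0.399  1.176 -0.01   0.021] sd [0.45  0.228 0.656 0.015 0.024 0.016 0.05 ] open 0.396 q6 1.257
```

Request:
move_arm(moves=[{"gripper":0,"x":0,"y":0,"z":0.005,"roll":1},{"gripper":0,"x":0,"y":0,"z":0.005,"roll":1}])

```text
time_s: 27.65
eef_pos: [0.5605, -0.1337, 0.2245]
eef_rot: [-0.001, -0.648, 0.762, 0.001]
wrist_force: [-7.3, 2.3, 8.9]
opening: 0.399
```

```bash
python3 rr.py
```

```text
t 27.65 z 0.2245 yaw -99.27 F [-7.3  2.3  8.9] Mz 0.025 eff6 -0.137 dq6 0.139
```

Request:
move_arm(moves=[{"gripper":0,"x":0,"y":0,"z":0.005,"roll":1},{"gripper":0,"x":0,"y":0,"z":0.005,"roll":1}])

```text
time_s: 27.9
eef_pos: [0.5604, -0.1337, 0.2244]
eef_rot: [-0.001, -0.634, 0.773, 0.001]
wrist_force: [-7.3, 3.0, 10.5]
opening: 0.401
```

```bash
python3 rr.py; python3 st.py
```

```text
t 27.90 z 0.2244 yaw -101.27 F [-7.3  3.  10.5] Mz 0.076 eff6 -0.124 dq6 0.137
t 28.15 [ 0.5604 -0.1337  0.2244] yaw -101.26 FMe [-7.087  2.727  9.787  0.455  1.192 -0.032 -0.014] sd [0.651 0.401 0.428 0.019 0.013 0.05  0.047] open 0.398 q6 1.327
```

Joint-6 effort has shifted for the first time (moving −0.124, static −0.014 against a steady +0.022). I'll look at it settled before turning more.

```bash
sed -i 's/range(5)/range(4)/' st.py; echo "print('eff6',L[:,6].round(3),'Mz',L[:,5].round(3))">>st.py; python3 st.py; python3 rr.py
```

```text
t 28.35 [ 0.5604 -0.1337  0.2244] yaw -101.25 FMe [-7.512  3.057  9.336  0.423  1.189 -0.066 -0.06 ] sd [0.156 0.606 0.306 0.012 0.015 0.032 0.   ] open 0.400 q6 1.327
eff6 [-0.06 -0.06 -0.06 -0.06] Mz [-0.101 -0.068 -0.079 -0.015]
t 28.35 z 0.2244 yaw -101.25 F [-7.5  2.3  9.7] Mz -0.015 eff6 -0.060 dq6 0.001
```

Request:
move_arm(moves=[{"gripper":0,"x":0,"y":0,"z":0.0025,"roll":0.5}])

```text
time_s: 28.48
eef_pos: [0.5604, -0.1337, 0.2244]
eef_rot: [-0.001, -0.631, 0.776, 0.001]
wrist_force: [-7.1, 3.1, 10.2]
opening: 0.398
```

```bash
python3 rr.py; python3 st.py
```

```text
t 28.48 z 0.2244 yaw -101.75 F [-7.1  3.1 10.2] Mz 0.091 eff6 -0.057 dq6 0.073
t 28.68 [ 0.5605 -0.1337  0.2244] yaw -101.75 FMe [-7.197  2.913  9.37   0.444  1.216  0.011  0.014] sd [0.213 0.123 0.509 0.026 0.016 0.036 0.028] open 0.397 q6 1.336
eff6 [ 0.03   0.052 -0.006 -0.018] Mz [ 0.067  0.016 -0.014 -0.025]
```

Request:
move_arm(moves=[{"gripper":0,"x":0,"y":0,"z":0.005,"roll":1}])

```text
time_s: 28.8
eef_pos: [0.5605, -0.1336, 0.2244]
eef_rot: [-0.001, -0.624, 0.781, 0.001]
wrist_force: [-6.9, 2.7, 10.4]
opening: 0.397
```

```bash
python3 rr.py; python3 st.py
```

```text
t 28.80 z 0.2244 yaw -102.76 F [-6.9  2.7 10.4] Mz 0.084 eff6 -0.175 dq6 0.145
t 29.00 [ 0.5604 -0.1336  0.2244] yaw -102.75 FMe [-7.346  3.143  9.611  0.475  1.19  -0.05  -0.013] sd [0.39  0.16  0.333 0.007 0.016 0.026 0.043] open 0.402 q6 1.353
eff6 [ 0.     0.052 -0.039 -0.063] Mz [-0.018 -0.041 -0.05  -0.09 ]
```

Request:
move_arm(moves=[{"gripper":0,"x":0,"y":0,"z":0.005,"roll":1}])

```text
time_s: 29.12
eef_pos: [0.5604, -0.1336, 0.2244]
eef_rot: [-0.001, -0.617, 0.787, 0.001]
wrist_force: [-7.8, 3.1, 10.6]
opening: 0.401
```

```bash
python3 rr.py; python3 st.py
```

```text
t 29.12 z 0.2244 yaw -103.76 F [-7.8  3.1 10.6] Mz 0.145 eff6 -0.156 dq6 0.144
t 29.32 [ 0.5605 -0.1337  0.2244] yaw -103.75 FMe [-7.518e+00  2.568e+00  1.023e+01  5.010e-01  1.202e+00 -3.100e-02
 -1.000e-03] sd [0.586 0.441 0.399 0.016 0.019 0.036 0.043] open 0.393 q6 1.371
eff6 [ 0.013  0.063 -0.028 -0.052] Mz [ 0.026 -0.049 -0.028 -0.072]
```

At 2.5–3° past the first change, the single-step readings compare with the free-running ones as follows:

| Signal | Free | Now |
|---|---|---|
| Joint-6 effort, step from rest | −0.202 | −0.175, then −0.156 |
| Moving Mz (N m) | ≈0.05 | 0.085, then 0.145 |

- **Effort rise:** about 0.046 N m, or roughly 16 N.
- **Slope:** about 6.6 N per degree, i.e. 0.075 mm per 10 N, which matches the stated yield.

That is mid-range, so I'll let go here and rise clear.

Request:
move_arm(moves=[{"gripper":100,"x":0,"y":0,"z":0,"roll":0},{"gripper":100,"x":0,"y":0,"z":0,"roll":0},{"gripper":100,"x":0,"y":0,"z":0,"roll":0},{"gripper":100,"x":0,"y":0,"z":0,"roll":0},{"gripper":100,"x":0,"y":0,"z":-1,"roll":0}])

```text
time_s: 29.95
eef_pos: [0.5607, -0.1339, 0.233]
eef_rot: [-0.0, -0.617, 0.787, 0.001]
wrist_force: [-0.6, 0.6, -0.4]
opening: 0.999
```

Request:
move_arm(moves=[{"gripper":100,"x":0,"y":0,"z":-3,"roll":0},{"gripper":100,"x":0,"y":0,"z":-4,"roll":0},{"gripper":100,"x":0,"y":0,"z":0,"roll":0},{"gripper":100,"x":0,"y":0,"z":0,"roll":0}])

```text
time_s: 30.45
eef_pos: [0.561, -0.134, 0.3037]
eef_rot: [0.0, -0.617, 0.787, -0.0]
wrist_force: [0.2, -0.1, -0.5]
opening: 1.002
```

Run:
```python
from h import *
T=tool();print(T[:3,3].round(4),ctrl.get_obs()['wrist_force'].round(1))
w=snap('wrist');s=snap('side'); reds(w,.042); 
u,v=map(int,proj(s,[.55,-.1315,.05]))
a=cv2.resize(w['img'][:300,77:477,::-1],(480,360),interpolation=cv2.INTER_CUBIC)
b=cv2.resize(s['img'][v-36:v+36,u-32:u+32,::-1],(320,360),interpolation=cv2.INTER_CUBIC)
cv2.imwrite('pics/w10.png',np.hstack([a,b]))
print([np.array(proj(w,P)).round() for P in([.5617,-.1343,.092],[.5617,-.1343,.045])])
```

```text
[ 0.561  -0.134   0.3037] [ 0.2 -0.1 -0.5]
[  7. 319.] cen [0.4929 0.2205] size [0.0411 0.0939] 45.94099044799805
[[0.4449000060558319, 0.23839999735355377], [0.5123999714851379, 0.17309999465942383], [0.5410000085830688, 0.20260000228881836], [0.47350001335144043, 0.2678999900817871]]
[279. 282.] cen [ 0.5017 -0.1221] size [0.0216 0.0641] 78.94779205322266
[[0.46810001134872437, -0.1264999955892563], [0.5310999751091003, -0.1387999951839447], [0.5351999998092651, -0.11760000139474869], [0.4722999930381775, -0.10530000180006027]]
[array([276., 240.]), array([276., 215.])]
```

View pics/w10.png

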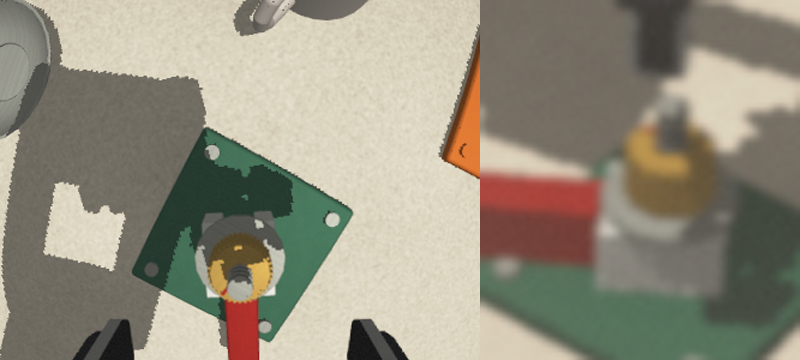

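```bash
python3 -c "
from h import *
print(ctrl.hand_in())"
```

```text
the job is handed in; nothing more can be done
None
```

I laid the gauge on the green base, slid its fork home around the rod and spun the collar down about 180° until the stop nipped it. Then I released everything, backed off 8 cm and handed in at about 30.5 s. `hand_in()` gives no verdict.

**Last checks**
- **Gauge position:** before I lowered it, the wrist view put the gauge's origin within about 1 mm of the rod's axis. After release, the side view showed the stop sitting on the fork, and the handle measured (0.502, −0.122) against (0.500, −0.121) before the spin. That 1–2 mm difference is at the limit of the camera calibration.
- **Robot clear:** the wrist force read about zero, with the gripper open and clear of everything.
- **Bystanders:** nothing I did went near the mug, dish or vee block. I did not re-measure their positions.

**Nip force, inferred only:** I estimate about 16 N. The joint-6 effort rose by about 0.046 N m over the last 2.5–3° of turn. Contact came at about 8.9 mm of descent, which fits the stop's stated starting height.

**What disagreed:** the wrist torque was noisy (about ±0.03 N m). While turning it rose from about 0.05 to 0.085–0.145 N m, suggesting roughly 23 ± 10 N. Held still, it showed no clear rise. I did not nudge the gauge or grip the collar again after letting go, so the final nip was not checked directly.

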